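Make up two putter orders in a club workshop

ROBOT

A 6-joint arm with a two-finger parallel gripper is mounted at the origin on the work surface. World frame = base frame: x ahead of the robot, y to its left, z up, the work surface at z = 0. Lengths are in mm, angles in rad, forces in N, time in s.
With the tool pointing down it reaches from about 350 to 850 mm from the base axis. Payload 8.1 kg.
Tool frame: the origin (TCP) lies on the centre line of the jaws, within the pads' length; the fingertips stand 14 mm ahead of it and the grasp point (between the pads) lies 5 mm behind it; x points along the fingers, y is the direction in which the jaws open and shut, and the axes are right-handed (so a half turn about x gives the same grasp; the last joint's range is limited). The gripper opens to 93 mm and grips with 3 to 60 N. Pads are 15 mm wide; open, the fingers measure 128 mm over their backs; the gripper's body (75 mm by 188 mm) begins 65 mm behind the grasp point.
Start: joints at [1.129, 0.13, 1.488, -0, 1.523, -0.085], TCP at [209.545, 562.224, 232.635] pointing down, gripper open.
Joint ranges: [-2.96, 2.96], [-0.89, 2.26], [0.02, 2.5], [-1.34, 4.48], [0, 2.73], [-2.66, 2.66]. Speed limits (rad/s): [2.39, 2.39, 2.79, 3.14, 3.14, 3.14].

INTERFACE

Orientations are given as a unit quaternion [w, x, y, z].
In Python, from workcell import state, viewer, r, spotter gives the robot as it stands.
- The arm moves only by the tool arm_command, never from a script. Its argument "rows" is one flat list of numbers, 4 for each row, row after row: the shift along the tool's x, y, z in m, then the turn about the tool's x in degrees. A call has exactly 10 rows; each row is the pose to reach, as a shift and turn from the pose measured when the call began, along the tool's axes at that moment; what a row does not reach only later rows make up. A row lasts 1/12 s, in which the tool goes at most 41.7 mm and 7.16 degrees, less where a joint would pass 70% of its speed; a pose out of reach is approached as far as the arm can. A call with a gripper value outside its range is refused whole. "jaw" is the opening, from 0 (shut) to 1 (fully open), set as the call begins (left out, the last holds). The fingers move at their own pace and stop on an object; "grip_force" is the grip in N (left out, the last holds). Time passes only in rows, so rows that repeat a pose let the fingers close, or fill a call up. It gives the time, the measured TCP pose, the force and the opening at its end, in the units of the state.
- state(): the state, without advancing time (a new reading comes with each control period).
- viewer.capture(name): name is "scene" or "top" or "wrist"; returns a dict with "image" (480x640x3 uint8, blue, green, red), "K" (3x3 intrinsics, pixels), "dist" ([k1, k2, p1, p2, k3] as OpenCV has them; the pictures are not rectified), "position" and "orientation" of the camera in the world. Camera axes: x right, y up, looking along -z (the intrinsics and any distortion apply to the point x, -y, -z); pixel columns grow to the right and rows downward; lengths in mm; the calibration is good to about 2 mm. A picture is of the moment at which its call begins. There is no depth.
- r.hand_in(): hands the job in, once; it reports no verdict.
Trained networks look in a picture, given as the dict that the camera call returned (one of the last four; its "shot" number tells which), for a name from the list of things; names that differ only in an ending like _2 or _b are one class to them, and where a whole thing is asked for, a point or a joint stands for the part that bears it (a point fixed in the world has none). Each returns a list of dicts, best first, with "score" (0 to 1); they miss things now and then, are a little off and sometimes report something else, mostly with a low value. They report only what shows in the picture. A call takes as long as a camera call. They do not tell look-alikes from the thing itself.
- spotter.cut_out(picture, query): "mask" (480x640 bool, what is visible of it).
- spotter.tip_of(picture, query): "at" ([x, y, z] in mm, in world coordinates, good to about 4 mm: a listed point, or the origin of a listed thing).
The state is a dict: "time_s": time; "q": joint angles; "joint_velocities": joint speeds; "tau": joint torques, N m; "tool_pos": TCP position; "tcp_rot": TCP orientation; "force": force on the tool from outside, world axes, zero at the start; "torque": the same for the moment, N m; "opening": finger opening in mm.
Only numpy, scipy, OpenCV 4.12 (cv2) and the standard library are available. Lean on these libraries where they do the work, as an engineer would, in place of code of your own. Each camera call takes 0.05 s, during which the arm holds its last target.

TASK

Make up two putter orders from the four loose parts lying on the black mat. First order: swing the lid of the grey kit box up until it stands upright, lay the plain blade head in the box's larger bay and the large round weight in its smaller bay, then lower the lid fully shut. Second order, in the open wooden tray (before or after the first): the winged mallet head in the larger bay and the small round weight in the smaller bay; every part sits flat on the floor of its bay, sole down, and the bottle and the tape roll stay where they are.

Things in the scene. Friction and masses are not known exactly. Their poses are not given: they have to be found in the camera images.
- blade_head: Blade putter head, one plain bright steel bar 24 (x) by 100 (y) by 24 mm (z), lying sole down, with a short round neck 13 mm in diameter standing on it at y = +38 mm, its top 42 mm above the sole. 0.34 kg. Origin: centre of the underside; z up, y along the bar. Best gripped across the 24 mm at the origin. The 100 mm bar fits the larger bay of the kit box along or across.
- mallet_head: Fork-shaped mallet putter head, 60 (x) by 90 (y) mm, 24 mm high: a face bar 16 by 90 mm on the +x side, a dark middle block and two wings to -x. Grip its flat neck, 12 (x) by 20 mm (y), standing at x = +4 mm, y = 0 over the centre of mass, up to 55 mm above the sole. 0.32 kg. Origin: centre of the underside of the outline; z up. Fits the tray's larger bay only with its 90 mm along the tray's y.
- large_weight: Large round steel weight, a disc 44 mm in diameter and 16 mm high with a dark dot on top, lying flat. 0.17 kg. Origin: centre of the underside; z up.
- small_weight: Small round steel weight, a disc 28 mm in diameter and 14 mm high with a dark dot on top, lying flat. 0.06 kg. Origin: centre of the underside; z up.
- kitbox: Fixed grey box, outside 130 (x) by 190 (y) by 60 mm without its black lid; walls, floor 5 mm. Origin: centre of underside, x away from the robot, y left, z up. A divider, 4 mm thick, top at z = 30 mm, centred on y = -28 mm, parts a larger bay (y -26 to +90 mm) from a smaller (y -90 to -30 mm); both x -60 to +60 mm, floors at z = 5 mm.
- kitbox_lid (a joint): Lid angle in rad: 0 shut, 1.57 upright, stop at 1.9; it swings up and away from the robot. Starts shut or ajar. Hinge line along the box's y at x = +65, z = 60.5 mm in the box's frame. Panel 130 by 190 by 8 mm, 0.15 kg; upright, its edge is 190 mm above the table. The hinge is stiff (0.16 N m friction): the lid stays at any angle it is left; 2 to 3 N at the handle moves it.
- kitbox_lid_handle (a point): Middle of the lid's bar handle: round steel bar, 11 mm thick, 95 mm long, parallel to the hinge, 35 mm off the lid's face on posts near its ends (70 mm clear between). Lid shut: at x = -51, y = 0, z = 103.5 mm in the box's frame (116 mm before, 43 mm above the hinge line). The bar can turn between pads pinching it from above, so the tool may stay vertical as the lid swings.
- tray: Fixed open plywood tray, outside 94 (x) by 172 (y) by 25 mm; walls, floor 5 mm. Origin: centre of underside, x away from the robot, y left, z up. A divider, 4 mm thick, top at z = 20 mm, centred on y = -33 mm, parts a larger bay (y -31 to +81 mm) from a smaller (y -81 to -35 mm); both x -42 to +42 mm, floors at z = 5 mm.
- glue_bottle: Bystander: a white bottle with a red cap, 44 mm in diameter, 100 mm high, standing. Origin: centre of the underside.
- tape_roll: Bystander: a roll of pale tape lying flat, 90 mm in diameter, 24 mm high. Origin: centre of the underside.
Not all that is in view belongs to the job. Leave any blue or orange look-alike of the large_weight alone.

How it is judged:
By the outcome, as a careful person would: the job done as asked, in the order asked, and still so for the second after the job is handed in, with the robot touching nothing.
It also fails if it takes over 139 s, if anything falls off the work surface, if the arm or the gripper's body presses on something with over 40 N, if the wrist force passes 120 N, or if a joint passes its speed limit or range.

## Working session

There is one attempt and no reset: what is moved stays moved. The work goes in short steps, Python scripts to look and compute and a tool call to move; the robot and the scene stay as the last step left them, time stands still between calls to the robot, and variables do not carry over. Pictures are saved under pics/ and viewed, and the job is handed in when it is done.

Besides the shell and the picture viewer there is one more tool, called as name(argument=value, ...), one argument or row to a line, values as JSON. arm_command: Moves the arm, as the interface text tells. Its arguments: {"type":"object","properties":{"rows":{"type":"array","items":{"type":"number"}},"jaw":{"type":"number"},"grip_force":{"type":"number"}},"required":["rows"]}

```bash
ls; mkdir -p pics
cat > h.py <<'E'
import numpy as np, cv2
from workcell import state, viewer, r, spotter
from scipy.spatial.transform import Rotation as R
def rot(q): return R.from_quat([q[1],q[2],q[3],q[0]])
def proj(c,P):
    P=np.atleast_2d(np.array(P,float)); p=rot(c["orientation"]).inv().apply(P-np.array(c["position"]))
    p=p*[1,-1,-1]
    return cv2.projectPoints(p,np.zeros(3),np.zeros(3),np.array(c["K"],float),np.array(c["dist"],float))[0].reshape(-1,2)
def unproj(c,uv,z):
    uv=np.array(uv,float).reshape(-1,1,2)
    n=cv2.undistortPoints(uv,np.array(c["K"],float),np.array(c["dist"],float)).reshape(-1,2)
    d=rot(c["orientation"]).apply(np.c_[n[:,0],-n[:,1],-np.ones(len(n))])
    o=np.array(c["position"]); return o+d*((z-o[2])/d[:,2])[:,None]
E
python3 - <<'E'
from h import *
s=state(); print(s)
print(rot(s["tcp_rot"]).as_matrix().round(3))
for n in ["top","scene","wrist"]:
    c=viewer.capture(n); cv2.imwrite(f"pics/{n}0.png",c["image"]); print(n,c["position"],c["orientation"],c["shot"])
    if n=="wrist": continue
    for t in "blade_head mallet_head large_weight small_weight kitbox kitbox_lid_handle tray glue_bottle tape_roll".split():
        print(t,[(np.round(d["at"],0).tolist(),round(d["score"],2)) for d in spotter.tip_of(c,t)[:3]])
E
```

```text
pics
{'time_s': 0.0, 'q': array([ 1.12860742e+00,  1.31148503e-01,  1.48927465e+00, -1.88239466e-06,
        1.52298676e+00, -8.54013628e-02]), 'joint_velocities': array([-0.00128232,  0.00039009,  0.00069411,  0.0015553 ,  0.00038591,
       -0.00185743]), 'tau': array([-2.55007202e-03, -5.59852767e+01, -4.91747832e+01,  7.65026081e-02,
        3.59539955e-02, -1.17494242e-04]), 'tool_pos': array([209.30856994, 561.73265027, 231.59752651]), 'tcp_rot': array([ 0.69571782,  0.12485491,  0.69605159, -0.1260958 ]), 'force': array([ 0.20889493,  0.57363918, -0.27013019]), 'torque': array([0.02435032, 0.0564199 , 0.00141773]), 'opening': 93.30366131912461}
[[-0.001  0.349  0.937]
 [-0.002  0.937 -0.349]
 [-1.    -0.002 -0.   ]]
top [478.63706724 -18.16195411 954.61539639] [ 0.7105766   0.06816747 -0.04327123 -0.69897188] 1
blade_head [([634.0, -78.0, -2.0], 0.7)]
mallet_head [([448.0, -74.0, 0.0], 0.61)]
large_weight [([606.0, 70.0, 1.0], 0.86), ([806.0, 93.0, 1.0], 0.69), ([542.0, -90.0, 4.0], 0.69)]
small_weight [([448.0, -75.0, -2.0], 0.63), ([476.0, 64.0, 0.0], 0.62)]
kitbox [([488.0, 267.0, 1.0], 0.77), ([607.0, 72.0, 0.0], 0.69)]
kitbox_lid_handle [([444.0, 267.0, 113.0], 0.77)]
tray [([509.0, -265.0, -4.0], 0.9)]
glue_bottle [([705.0, -210.0, -6.0], 0.92)]
tape_roll []
scene [1342.17396567 -651.76764089  827.95630933] [0.8140616  0.40421655 0.18311015 0.37467769] 2
blade_head [([637.0, -83.0, -2.0], 0.89)]
mallet_head [([440.0, -70.0, 4.0], 0.74)]
large_weight [([550.0, -88.0, -1.0], 0.83), ([803.0, 91.0, -1.0], 0.78), ([560.0, -8.0, 4.0], 0.61)]
small_weight [([477.0, 61.0, -1.0], 0.45)]
kitbox [([489.0, 268.0, -1.0], 0.95)]
kitbox_lid_handle [([441.0, 274.0, 109.0], 0.76)]
tray [([511.0, -260.0, 5.0], 0.93)]
glue_bottle [([704.0, -203.0, -1.0], 0.69)]
tape_roll [([692.0, 264.0, 2.0], 0.81)]
wrist [135.81977691 589.57437861 384.32823147] [ 0.81297402 -0.1172532  -0.08177079  0.56448071] 3
```

View pics/top0.png

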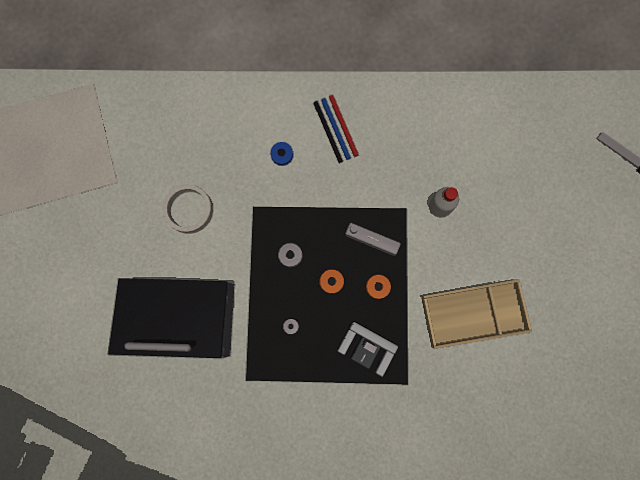

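View pics/scene0.png

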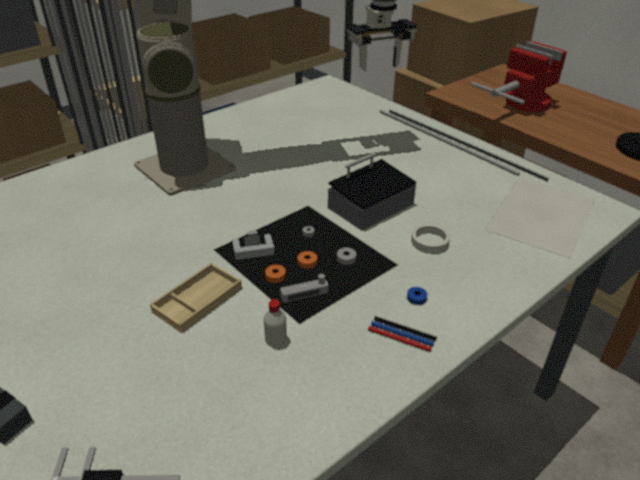

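View pics/wrist0.png

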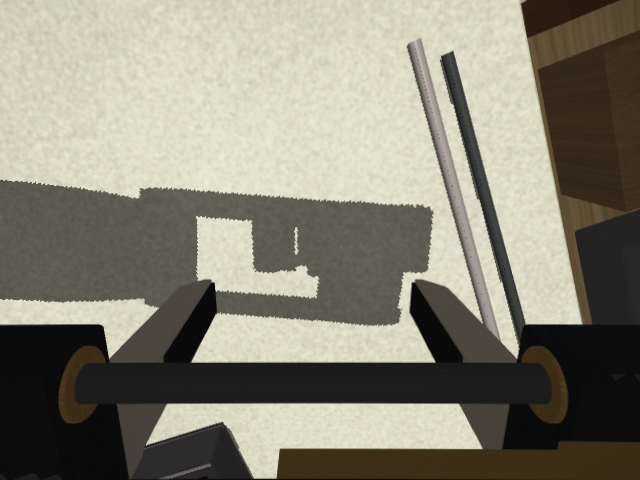

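The top view shows the steel large weight at (290,254), the small weight at (290,326), the blade at (373,238) with its neck at the left end, and the mallet at (368,346). The box is at (170,317) with its handle at (157,347). The tray is at (475,313), its small bay on the right. I'll leave the orange and blue discs alone. Next I'll fit the poses by silhouette.

```bash
cat > fit.py <<'E'
from h import *
from scipy.optimize import minimize
def box(x0,x1,y0,y1,z0,z1): return np.array([[x,y,z] for x in(x0,x1) for y in(y0,y1) for z in(z0,z1)],float)
def cyl(cx,cy,rr,z0,z1):
    a=np.linspace(0,2*np.pi,32,endpoint=False); return np.array([[cx+rr*np.cos(t),cy+rr*np.sin(t),z] for t in a for z in(z0,z1)])
def lid(a):
    P=np.vstack([box(-130,0,-95,95,-.0,8)]); 
    h=[cyl(0,0,1,0,1)]
    H=box(-121.5,-110.5,-47.5,47.5,37.5,48.5)
    out=[]
    for Q in(P,H):
        c,s=np.cos(a),np.sin(a); x,z=Q[:,0],Q[:,2]
        # angle swings -x side up
        out.append(np.c_[65+x*c+z*s, Q[:,1], 60.5-x*s+z*c])
    return out
M={"blade_head":[box(-12,12,-50,50,0,24),cyl(0,38,6.5,24,42)],
"mallet_head":[box(14,30,-45,45,0,24)],
"large_weight":[cyl(0,0,22,0,16)],"small_weight":[cyl(0,0,14,0,14)],
"tray":[box(-47,47,-86,86,0,25)],"glue_bottle":[cyl(0,0,22,0,75),cyl(0,0,10,75,100)],"tape_roll":[cyl(0,0,45,0,24)]}
def place(Q,p):
    c,s=np.cos(p[2]),np.sin(p[2]); return np.c_[p[0]+c*Q[:,0]-s*Q[:,1],p[1]+s*Q[:,0]+c*Q[:,1],Q[:,2]]
def sil(c,parts,p,S=4):
    m=np.zeros((480*S,640*S),np.uint8)
    for Q in parts:
        h=cv2.convexHull((proj(c,place(Q,p))*S+ (S-1)/2).astype(np.float32)).reshape(-1,2)
        cv2.fillConvexPoly(m,np.round(h).astype(np.int32),1)
    return m
def fit(views,parts,p0,free=3,n=3,S=3):
    big=[(c,cv2.resize(m.astype(np.uint8),None,fx=S,fy=S,interpolation=cv2.INTER_NEAREST)) for c,m in views]
    f0=parts if callable(parts) else (lambda e:parts)
    def cost(v):
        p=np.array(p0,float); p[:free]=p0[:free]+np.array(v[:free])*np.array([1,1,.02])[:free]
        q=f0(v[free]*.02) if callable(parts) else parts
        t=0
        for c,m in big:
            s=sil(c,q,p,S); t+=1-(s&m).sum()/((s|m).sum()+1)
        return t
    nv=free+(1 if callable(parts) else 0)
    best=None
    v0=np.zeros(nv)
    for _ in range(n):
        sim=np.vstack([v0]+[v0+6*np.eye(nv)[i] for i in range(nv)])
        o=minimize(cost,v0,method="Nelder-Mead",options=dict(initial_simplex=sim,maxiter=150,xatol=.05,fatol=1e-5)); v0=o.x
    p=np.array(p0,float); p[:free]+=v0[:free]*np.array([1,1,.02])[:free]
    return p,(v0[free]*.02 if callable(parts) else None),o.fun/len(views)
E
cat > f1.py <<'E'
from fit import *
T=viewer.capture("top"); Sc=viewer.capture("scene")
init={"blade_head":(635,-80,1.2),"large_weight":(606,70,0),"small_weight":(476,64,0),"tray":(510,-263,0.1),"kitbox":(488,267,0),"tape_roll":(692,264,0),"glue_bottle":(705,-207,0),"mallet_head":(445,-72,-.5)}
ov={"top":T["image"].copy(),"scene":Sc["image"].copy()}
for k,p0 in init.items():
    vs=[]
    for nm,c in(("top",T),("scene",Sc)):
        cand=spotter.cut_out(c,k); e=proj(c,[p0[0],p0[1],12])[0]
        best=[d for d in cand if d["mask"].any() and np.linalg.norm(np.argwhere(d["mask"])[:,::-1].mean(0)-e)<25]
        if best: vs.append((c,best[0]["mask"])); 
        else: print(k,nm,"none")
    for c,m in vs: print(k,c["shot"],np.argwhere(m)[:,::-1].mean(0).round(1),m.sum())
    if k=="mallet_head": 
        for i,(c,m) in enumerate(vs): cv2.imwrite(f"pics/mal{i}.png",cv2.resize(np.where(m[...,None],c["image"],c["image"]//3),None,fx=1,fy=1))
        continue
    if k=="kitbox": par=lambda e:[box(-65,65,-95,95,0,60)]+lid(abs(e))
    else: par=M[k]
    for vv in [vs,vs[:1],vs[1:]]:
        if vv:
            p,e,c=fit(vv,par,p0,free=2 if "weight" in k or "tape" in k or "glue" in k else 3); print("  ",p.round(3),e,round(c,3))
            if vv is vs: pf=(p,e)
    for nm,c in(("top",T),("scene",Sc)):
        q=par(pf[1]) if callable(par) else par
        cs,_=cv2.findContours(sil(c,q,pf[0],1),cv2.RETR_EXTERNAL,cv2.CHAIN_APPROX_NONE); cv2.drawContours(ov[nm],cs,-1,(0,255,0),1)
for n in ov: cv2.imwrite(f"pics/ov_{n}.png",cv2.resize(ov[n][130:400,100:540],(800,491)))
E
python3 f1.py
```

```text
blade_head 4 [372.8 238.9] 825
blade_head 5 [304.  289.7] 748
   [638.509 -81.163   2.767] None 0.105
   [637.776 -81.5     2.758] None 0.055
   [639.741 -81.312   2.775] None 0.13
large_weight 4 [290.6 254.6] 446
large_weight 5 [346.  255.9] 266
   [608.392  69.528   0.   ] None 0.101
   [607.351  68.763   0.   ] None 0.078
   [609.496  69.919   0.   ] None 0.094
small_weight 4 [291.1 325.6] 176
small_weight 5 [308.9 231.6] 72
   [478.345  65.378   0.   ] None 0.282
   [478.221  64.361   0.   ] None 0.154
   [480.837  66.561   0.   ] None 0.402
tray 4 [476.2 313.4] 5391
tray 5 [195.9 296.8] 3298
   [ 5.08152e+02 -2.62145e+02  1.87000e-01] None 0.043
   [ 5.06458e+02 -2.62291e+02  2.01000e-01] None 0.036
   [ 5.09508e+02 -2.62084e+02  1.96000e-01] None 0.031
kitbox 4 [172.  318.1] 9323
kitbox 5 [370.7 192.6] 4259
   [ 4.88758e+02  2.68935e+02 -1.50000e-02] 0.046276460968286116 0.037
   [ 4.88314e+02  2.68025e+02 -1.70000e-02] 0.07102641542609461 0.02
   [ 4.90394e+02  2.69699e+02 -8.00000e-03] 0.054198903670009936 0.051
tape_roll top none
tape_roll 5 [430.2 238.3] 773
   [693.625 264.999   0.   ] None 0.228
   [693.625 264.999   0.   ] None 0.228
glue_bottle 4 [443.6 201.4] 733
glue_bottle 5 [274.7 325.5] 912
   [ 704.076 -205.959    0.   ] None 0.111
   [ 701.891 -205.092    0.   ] None 0.096
   [ 705.555 -206.307    0.   ] None 0.107
mallet_head 4 [368.4 346.9] 1330
mallet_head 5 [253.4 246.2] 859
```

View overlay.

View pics/ov_top.png

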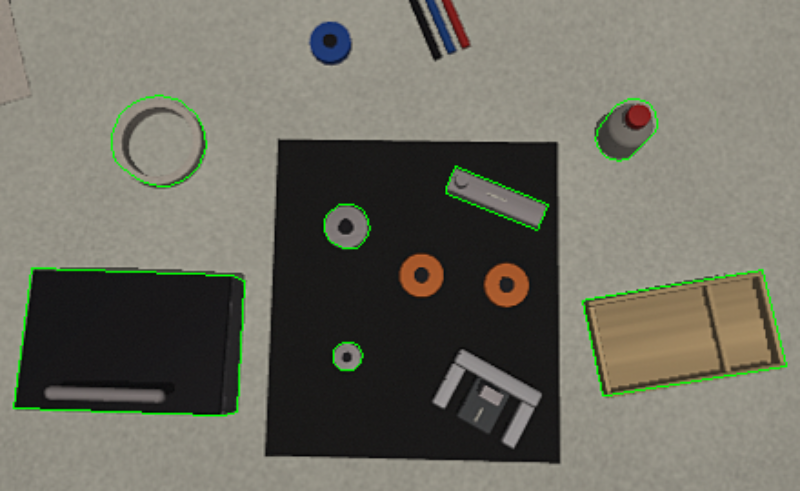

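View pics/ov_scene.png

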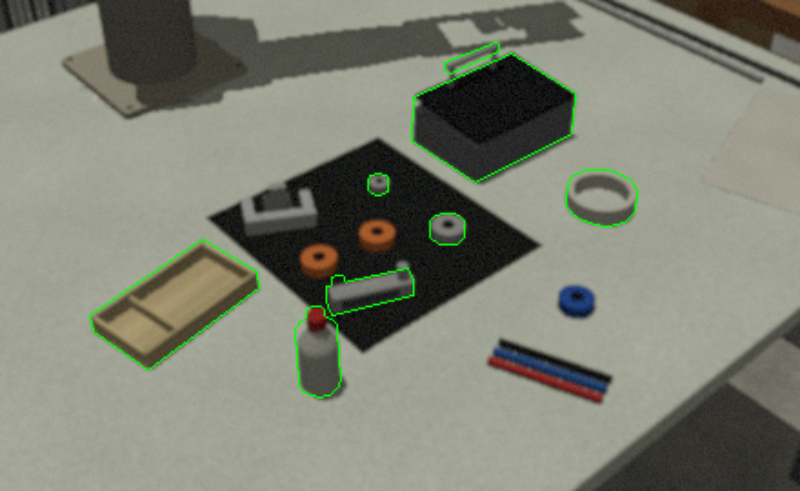

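View pics/mal0.png

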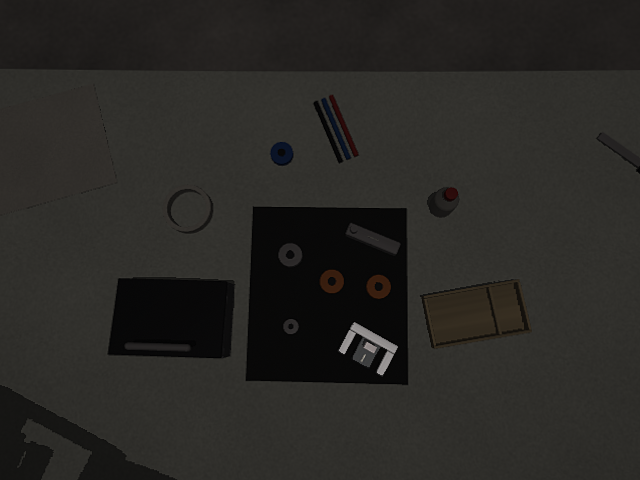

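The top and scene overlays agree to about 2 mm, but the blade neck sits at the other end, so its yaw is about -0.37. Next I'll refit the blade and mallet. I also need the real finger shape, because clearance in the box's small bay is tight.

```bash
cat > f2.py <<'E'
from fit import *
T=viewer.capture("top"); Sc=viewer.capture("scene"); W=viewer.capture("wrist")
M["mallet_head"]=[box(14,30,-45,45,0,24),box(-30,14,-45,-34,0,24),box(-30,14,34,45,0,24),box(-26,14,-17,17,0,22),box(-2,10,-10,10,22,55)]
init={"blade_head":(638,-81,-.374),"mallet_head":(445,-72,-.45)}
ov={"top":T["image"].copy(),"scene":Sc["image"].copy()}
for k,p0 in init.items():
    vs=[]
    for nm,c in(("top",T),("scene",Sc)):
        e=proj(c,[p0[0],p0[1],12])[0]
        best=[d for d in spotter.cut_out(c,k) if d["mask"].any() and np.linalg.norm(np.argwhere(d["mask"])[:,::-1].mean(0)-e)<25]
        if best: vs.append((c,best[0]["mask"]))
        else: print(k,nm,"none")
    for vv in [vs,vs[:1],vs[1:]]:
        if vv:
            p,e,c=fit(vv,M[k],p0); print(k,p.round(3),round(c,3))
            if vv is vs: pf=p
    for nm,c in(("top",T),("scene",Sc)):
      for q in M[k]:
        h=cv2.convexHull(proj(c,place(q,pf)).astype(np.float32)); cv2.polylines(ov[nm],[np.round(h*16).astype(np.int32)],True,(0,255,0),1,cv2.LINE_AA,4)
a=cv2.resize(ov["top"][200:400,330:430],(400,800)); b=cv2.resize(ov["scene"][210:310,225:345],(480,400))
o=np.zeros((600,800,3),np.uint8); o[:,:320]=cv2.resize(ov["top"][210:390,335:431],(320,600)); o[:400,320:]=b; cv2.imwrite("pics/ov2.png",o)
s=state(); t=np.array(s["tool_pos"]); Rm=rot(s["tcp_rot"])
im=W["image"].copy()
for col,ys in(((0,255,0),(-46.5,46.5)),((0,0,255),(-64,64))):
  for y in ys:
    for z in(-7.5,7.5):
      pts=proj(W,t+Rm.apply([[x,y,z] for x in(14,0,-20,-40)]))
      cv2.polylines(im,[np.round(pts).astype(np.int32)],False,col,1)
cv2.imwrite("pics/wr1.png",im)
E
python3 f2.py
```

```text
blade_head [ 6.38053e+02 -8.08460e+01 -3.78000e-01] 0.143
blade_head [ 6.3746e+02 -8.1115e+01 -3.9000e-01] 0.125
blade_head [ 6.40593e+02 -8.03700e+01 -3.69000e-01] 0.142
mallet_head top none
mallet_head [443.514 -72.976  -0.486] 0.151
mallet_head [443.514 -72.976  -0.486] 0.151
```

View pics/ov2.png

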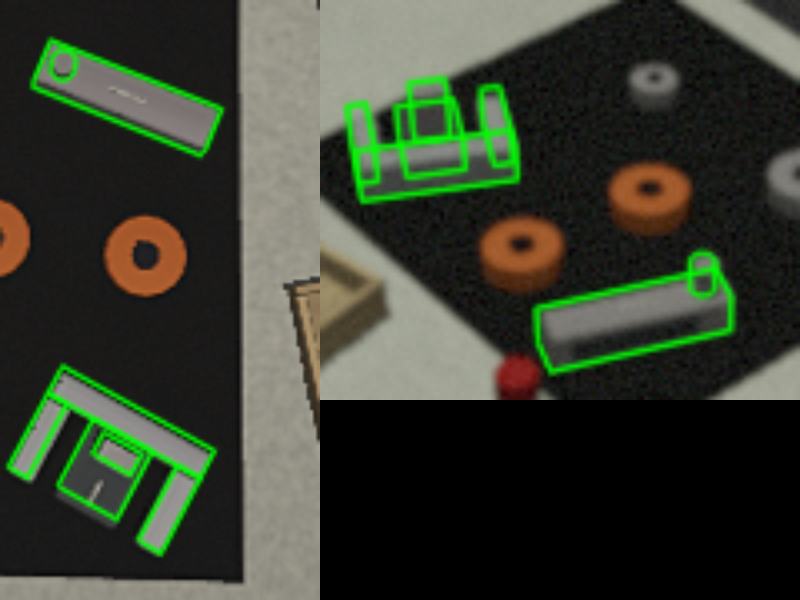

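View pics/wr1.png

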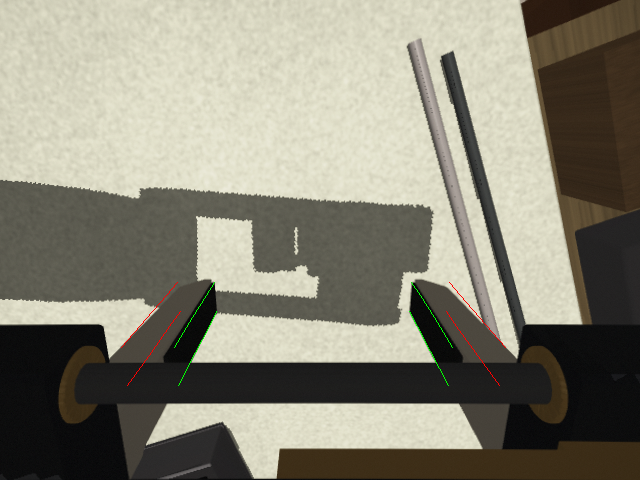

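Box lid is about 0.05 rad ajar, and the fingers taper a little at the tip. The poses are good enough to act on. I'll add a planning helper and then go above the handle.

```bash
cat > go.py <<'E'
import sys
from h import *
def plan(*ws):
    s=state(); t=np.array(s["tool_pos"]); Rm=rot(s["tcp_rot"]); y=Rm.as_matrix()[:,1]; psi=np.degrees(np.arctan2(y[1],y[0]))
    print("t",round(s["time_s"],2),"tcp",t.round(1),"psi",round(psi,2),"F",np.round(s["force"],1),"open",round(s["opening"],1),"q6",round(s["q"][5],2))
    for w in ws:
        d=Rm.inv().apply(np.array(w[:3])-t)/1000; th=(psi-w[3]+180)%360-180 if len(w)>3 else 0
        print(w,"->",d.round(4).tolist(),round(th,1))
if __name__=="__main__": plan(*[eval("("+a+")") for a in sys.argv[1:]])
E
python3 go.py 441,268.5,200,-0.9
```

```text
t 2.3 tcp [209.6 562.2 232.6] psi 69.55 F [ 0.7  0.3 -0.5] open 92.7 q6 -0.09
(441, 268.5, 200, -0.9) -> [0.0326, -0.1944, 0.3194] 70.5
```

arm_command(
  rows=[0.003, -0.019, 0.032, 7.05, 0.006, -0.039, 0.064, 14.1, 0.01, -0.058, 0.096, 21.1, 0.013, -0.078, 0.128, 28.2, 0.016, -0.097, 0.16, 35.2, 0.02, -0.117, 0.192, 42.3, 0.023, -0.136, 0.224, 49.3, 0.026, -0.156, 0.256, 56.4, 0.029, -0.175, 0.288, 63.4, 0.0326, -0.1944, 0.3194, 70.5],
  jaw=0.45,
  grip_force=25,
)

```text
time_s: 3.13
tool_pos: [442.0, 267.0, 200.3]
tcp_rot: [0.494, 0.506, 0.494, -0.505]
force: [-0.1, -0.1, -0.4]
opening: 42.4
```

```bash
cat > look.py <<'E'
import sys
from h import *
n,name=sys.argv[1],sys.argv[2]
c=viewer.capture(n); cv2.imwrite(f"pics/{name}.png",c["image"])
for k in sys.argv[3:]:
    print(k,[(np.round(d["at"],1).tolist(),round(d["score"],2)) for d in spotter.tip_of(c,k)[:3]])
E
python3 look.py wrist w2 kitbox_lid_handle; python3 look.py top t2 kitbox_lid_handle;  python3 go.py 441,268.5,111,-0.9
```

```text
kitbox_lid_handle [([444.9, 270.3, 112.0], 0.97)]
kitbox_lid_handle [([444.0, 265.8, 115.9], 0.62)]
t 3.33 tcp [441.3 267.8 199.9] psi -1.02 F [-0.2  0.2 -0.1] open 42.0 q6 0.46
(441, 268.5, 111, -0.9) -> [0.0889, -0.0003, -0.0007] -0.1
```

View pics/w2.png

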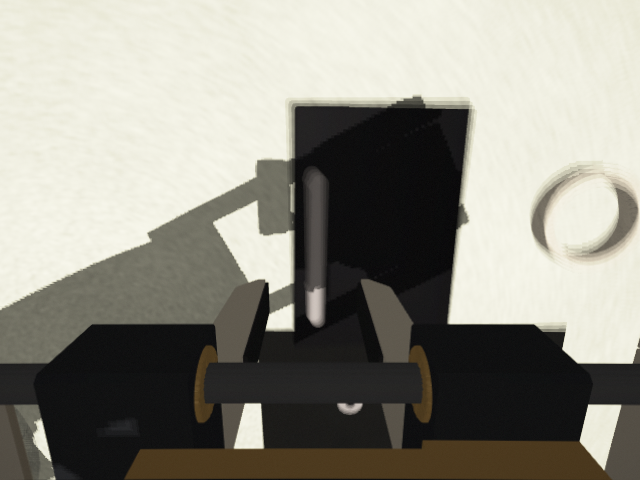

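The bar lies between the open jaws, visible at (316,170–325). Now to lower onto it and pinch.

arm_command(
  rows=[0.015, 0, -0.001, 0, 0.03, 0.001, -0.001, 0, 0.045, 0.001, -0.001, 0, 0.06, 0.001, -0.001, 0, 0.07, 0.001, -0.001, 0, 0.078, 0.001, -0.001, 0, 0.084, 0.001, -0.001, 0, 0.087, 0.001, -0.001, 0, 0.087, 0.001, -0.001, 0, 0.087, 0.001, -0.001, 0],
)

```text
time_s: 4.17
tool_pos: [442.5, 269.0, 113.5]
tcp_rot: [0.496, 0.505, 0.496, -0.504]
force: [-0.5, -0.2, -0.4]
opening: 41.8
```

arm_command(
  rows=[0, 0, 0, 0, 0, 0, 0, 0, 0, 0, 0, 0, 0, 0, 0, 0, 0, 0, 0, 0, 0, 0, 0, 0, 0, 0, 0, 0, 0, 0, 0, 0, 0, 0, 0, 0, 0, 0, 0, 0],
  jaw=0,
  grip_force=25,
)

```text
time_s: 5.0
tool_pos: [441.7, 269.1, 113.3]
tcp_rot: [-0.495, -0.504, -0.496, 0.505]
force: [-5.5, -0.1, 3.0]
opening: 9.9
```

```bash
python3 look.py wrist w3 kitbox_lid_handle; python3 look.py scene s3; python3 go.py
```

```text
kitbox_lid_handle [([444.2, 273.7, 108.2], 0.67)]
t 5.15 tcp [441.7 269.1 113.3] psi -0.99 F [-6.3 -0.7  3.3] open 9.9 q6 0.46
```

View pics/w3.png

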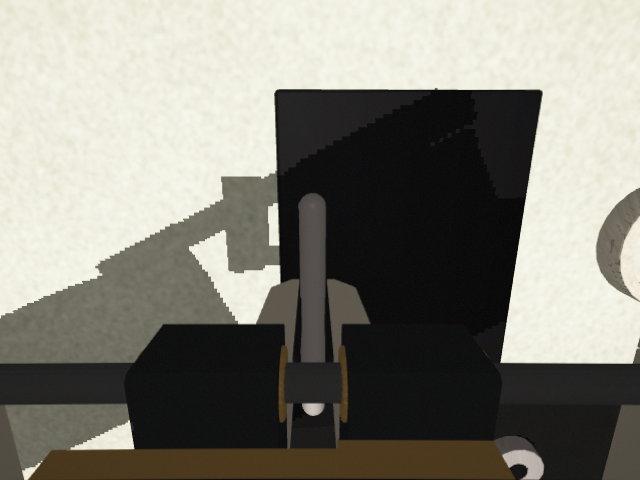

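The bar is gripped at 9.9 mm opening, with the lid at about 0.064 rad. Now I'll compute the arc.

```bash
cat > arc.py <<'E'
import numpy as np,sys
from h import *
s=state(); t=s["tool_pos"]; Rm=rot(s["tcp_rot"])
a0,a1,n=map(float,sys.argv[1:4]); hx,hz=554.,60.5
f=lambda a: np.array([hx-123.7*np.cos(a+.355),t[1],hz+123.7*np.sin(a+.355)])
o=[]
for i in range(1,11):
    d=Rm.inv().apply(f(a0+(a1-a0)*min(i,n)/n)-f(a0))/1000; o+=[round(v,4) for v in d]+[0]
print(o); print(t)
E
python3 arc.py .064 .6 10; python3 arc.py .6 1.1 10; python3 arc.py 1.1 1.59 10
```

```text
[np.float64(-0.006), np.float64(0.0028), np.float64(-0.0001), 0, np.float64(-0.0118), np.float64(0.006), np.float64(-0.0001), 0, np.float64(-0.0175), np.float64(0.0095), np.float64(-0.0002), 0, np.float64(-0.0229), np.float64(0.0133), np.float64(-0.0002), 0, np.float64(-0.0282), np.float64(0.0173), np.float64(-0.0003), 0, np.float64(-0.0332), np.float64(0.0216), np.float64(-0.0004), 0, np.float64(-0.038), np.float64(0.0262), np.float64(-0.0005), 0, np.float64(-0.0425), np.float64(0.0311), np.float64(-0.0006), 0, np.float64(-0.0467), np.float64(0.0362), np.float64(-0.0006), 0, np.float64(-0.0507), np.float64(0.0415), np.float64(-0.0007), 0]
[441.67239883 269.06380828 113.2972685 ]
[np.float64(-0.0035), np.float64(0.0051), np.float64(-0.0001), 0, np.float64(-0.0066), np.float64(0.0104), np.float64(-0.0002), 0, np.float64(-0.0096), np.float64(0.0159), np.float64(-0.0003), 0, np.float64(-0.0122), np.float64(0.0215), np.float64(-0.0004), 0, np.float64(-0.0146), np.float64(0.0272), np.float64(-0.0005), 0, np.float64(-0.0167), np.float64(0.033), np.float64(-0.0006), 0, np.float64(-0.0184), 
[... 259 characters left out ...]
828 113.2972685 ]
[np.float64(-0.0006), np.float64(0.006), np.float64(-0.0001), 0, np.float64(-0.0008), np.float64(0.0121), np.float64(-0.0002), 0, np.float64(-0.0008), np.float64(0.0181), np.float64(-0.0003), 0, np.float64(-0.0005), np.float64(0.0242), np.float64(-0.0004), 0, np.float64(0.0002), np.float64(0.0302), np.float64(-0.0005), 0, np.float64(0.0011), np.float64(0.0362), np.float64(-0.0006), 0, np.float64(0.0023), np.float64(0.0422), np.float64(-0.0007), 0, np.float64(0.0038), np.float64(0.048), np.float64(-0.0008), 0, np.float64(0.0056), np.float64(0.0538), np.float64(-0.0009), 0, np.float64(0.0076), np.float64(0.0595), np.float64(-0.001), 0]
[441.67239883 269.06380828 113.2972685 ]
```

arm_command(
  rows=[-0.006, 0.0028, 0, 0, -0.0118, 0.006, 0, 0, -0.0175, 0.0095, 0, 0, -0.0229, 0.0133, 0, 0, -0.0282, 0.0173, 0, 0, -0.0332, 0.0216, 0, 0, -0.038, 0.0262, -0.0005, 0, -0.0425, 0.0311, -0.0005, 0, -0.0467, 0.0362, -0.0005, 0, -0.0507, 0.0415, -0.0007, 0],
)

```text
time_s: 5.98
tool_pos: [483.3, 268.6, 164.4]
tcp_rot: [-0.495, -0.503, -0.496, 0.505]
force: [-3.7, -3.1, -1.0]
opening: 10.3
```

```bash
python3 go.py; python3 look.py scene s4 kitbox_lid_handle
```

```text
t 5.98 tcp [483.3 268.6 164.4] psi -0.99 F [-3.7 -3.1 -1. ] open 10.3 q6 0.43
kitbox_lid_handle [([479.7, 272.2, 159.5], 0.76)]
```

View pics/s4.png

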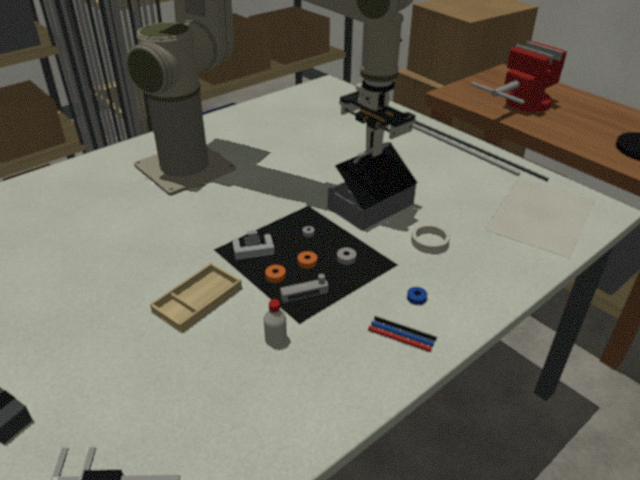

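The lid follows, as seen at (375,175) in the scene view. I'll continue the arc.

arm_command(
  rows=[-0.0035, 0.0051, 0, 0, -0.0066, 0.0104, 0, 0, -0.0096, 0.0159, 0, 0, -0.0122, 0.0215, 0, 0, -0.0146, 0.0272, -0.0005, 0, -0.0167, 0.033, -0.0006, 0, -0.0184, 0.0389, -0.0007, 0, -0.0199, 0.0449, -0.0008, 0, -0.0211, 0.051, -0.0009, 0, -0.022, 0.0571, -0.001, 0],
)

```text
time_s: 6.92
tool_pos: [542.6, 267.9, 188.1]
tcp_rot: [-0.496, -0.504, -0.495, 0.505]
force: [-3.7, -5.4, 1.8]
opening: 9.9
```

arm_command(
  rows=[-0.0006, 0.006, 0, 0, -0.0008, 0.0121, 0, 0, -0.0008, 0.0181, 0, 0, -0.0005, 0.0242, 0, 0, 0.0002, 0.0302, -0.0005, 0, 0.0011, 0.0362, -0.0006, 0, 0.0023, 0.0422, -0.0007, 0, 0.0038, 0.048, -0.0008, 0, 0.0056, 0.0538, -0.0009, 0, 0.0076, 0.0595, -0.001, 0],
)

```text
time_s: 7.75
tool_pos: [603.1, 267.1, 180.7]
tcp_rot: [-0.496, -0.504, -0.494, 0.505]
force: [-2.9, -4.4, 0.2]
opening: 10.3
```

```bash
python3 go.py; python3 look.py scene s5 kitbox_lid_handle;python3 look.py top t5 kitbox_lid_handle
```

```text
t 7.75 tcp [603.1 267.1 180.7] psi -1.07 F [-2.9 -4.4  0.2] open 10.3 q6 0.36
kitbox_lid_handle [([602.7, 267.5, 171.5], 0.58), ([639.0, -80.0, 1.6], 0.46)]
kitbox_lid_handle [([604.1, 267.1, 172.7], 0.57)]
```

View pics/s5.png

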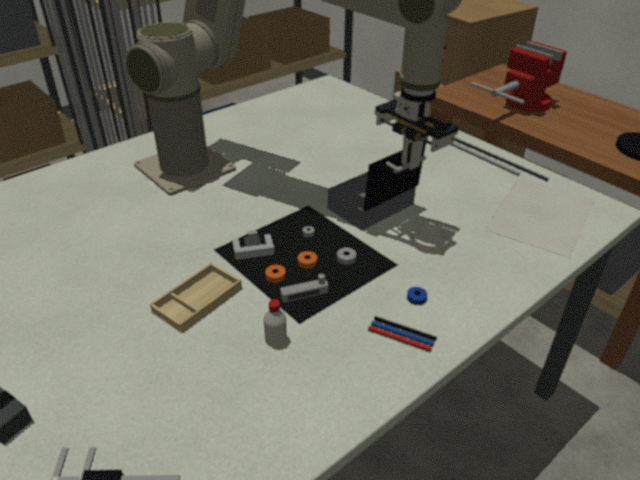

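View pics/t5.png

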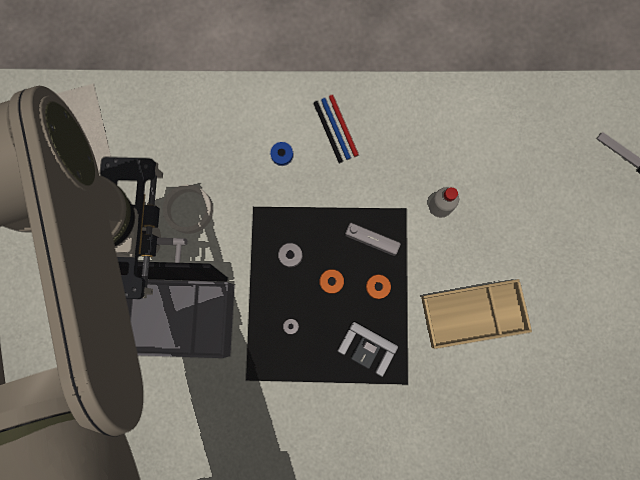

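The lid stands upright at about 1.6 rad (panel edge-on in both views). I'll open the jaws just enough to clear the bar, then lift.

arm_command(
  rows=[0, 0, 0, 0, 0, 0, 0, 0, 0, 0, 0, 0, 0, 0, 0, 0, -0.005, 0, 0, 0, -0.015, 0, 0, 0, -0.03, 0, 0, 0, -0.05, 0, 0, 0, -0.075, 0, 0, 0, -0.1, 0, 0, 0],
  jaw=0.26,
)

```text
time_s: 8.78
tool_pos: [602.6, 267.4, 282.5]
tcp_rot: [0.496, 0.505, 0.494, -0.505]
force: [0.1, 0.1, 0.4]
opening: 24.4
```

```bash
python3 go.py 638.3,-81,200,-21.8;python3 look.py scene s6 kitbox_lid_handle
```

```text
t 8.78 tcp [602.6 267.4 282.5] psi -1.07 F [0.1 0.1 0.4] open 24.4 q6 0.36
(638.3, -81, 200, -21.8) -> [0.0832, 0.042, 0.3475] 20.7
kitbox_lid_handle [([604.2, 268.3, 171.7], 0.97), ([705.7, -206.2, -2.9], 0.18)]
```

arm_command(
  rows=[0.004, 0.004, 0.035, 2, 0.01, 0.008, 0.07, 4, 0.02, 0.013, 0.105, 6, 0.03, 0.017, 0.14, 8, 0.04, 0.021, 0.175, 10, 0.05, 0.025, 0.21, 12, 0.06, 0.03, 0.245, 15, 0.07, 0.034, 0.28, 17, 0.08, 0.038, 0.315, 19, 0.0832, 0.042, 0.3475, 20.7],
  jaw=0.6,
)

```text
time_s: 9.72
tool_pos: [640.7, -81.6, 203.5]
tcp_rot: [0.397, 0.589, 0.395, -0.583]
force: [0.8, 0.1, 0.4]
opening: 56.0
```

```bash
cat > wfit.py <<'E'
from fit import *
import sys
k=sys.argv[1]; p0=eval("("+sys.argv[2]+")"); free=int(sys.argv[3]); out=sys.argv[4]
M["mallet_head"]=[box(14,30,-45,45,0,24),box(-30,14,-45,-34,0,24),box(-30,14,34,45,0,24),box(-30,14,-17,17,0,22),box(-2,10,-10,10,22,55)]
c=viewer.capture("wrist"); im=c["image"].copy(); e=proj(c,[p0[0],p0[1],10])[0]
ms=[d for d in spotter.cut_out(c,k) if d["mask"].any()]
for d in ms: print(np.argwhere(d["mask"])[:,::-1].mean(0).round(),d["score"],e.round())
ms=[d for d in ms if np.linalg.norm(np.argwhere(d["mask"])[:,::-1].mean(0)-e)<60]
pf=np.array(p0,float)
if ms: pf,_,cost=fit([(c,ms[0]["mask"])],M[k],p0,free=free,S=1); print(k,pf.round(3),"deg",np.degrees(pf[2]).round(1),round(cost,3))
for q in M[k]:
    for p,col in((pf,(0,255,0)),(p0,(0,0,255))):
        h=cv2.convexHull(proj(c,place(q,p)).astype(np.float32)); cv2.polylines(im,[np.round(h).astype(np.int32)],True,col,1)
cv2.imwrite(f"pics/{out}.png",im)
E
python3 wfit.py blade_head 638.3,-81,-.378 3 w7;  python3 go.py
```

```text
[308. 212.] 0.92 [308. 215.]
blade_head [ 6.38463e+02 -7.93880e+01 -3.86000e-01] deg -22.1 0.061
t 9.82 tcp [640.9 -84.8 204. ] psi -22.12 F [0.3 0.4 0.5] open 55.8 q6 0.17
```

View pics/w7.png

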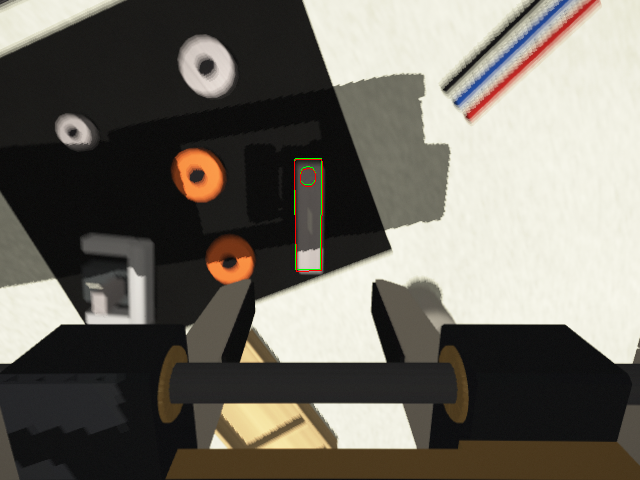

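The blade at (308,212) agrees with the fit. Now to descend and grip.

```bash
python3 go.py 638.5,-80,17.5,-22
```

```text
t 9.82 tcp [640.9 -84.8 204. ] psi -22.12 F [0.3 0.4 0.5] open 55.8 q6 0.17
(638.5, -80, 17.5, -22) -> [0.1865, -0.0058, -0.0028] -0.1
```

arm_command(
  rows=[0.02, -0.005, -0.003, 0, 0.05, -0.006, -0.003, 0, 0.08, -0.006, -0.003, 0, 0.11, -0.006, -0.003, 0, 0.135, -0.006, -0.003, 0, 0.155, -0.006, -0.003, 0, 0.17, -0.006, -0.003, 0, 0.18, -0.006, -0.003, 0, 0.1865, -0.0058, -0.0028, 0, 0.1865, -0.0058, -0.0028, 0],
)

```text
time_s: 10.65
tool_pos: [638.1, -79.6, 16.6]
tcp_rot: [0.397, 0.589, 0.393, -0.584]
force: [0.6, -0.4, 0.6]
opening: 55.9
```

arm_command(
  rows=[0, 0, 0, 0, 0, 0, 0, 0, 0, 0, 0, 0, 0, 0, 0, 0, 0, 0, 0, 0, 0, 0, 0, 0, 0, 0, 0, 0, 0, 0, 0, 0, 0, 0, 0, 0, 0, 0, 0, 0],
  jaw=0,
  grip_force=40,
)

```text
time_s: 11.48
tool_pos: [638.5, -79.7, 17.3]
tcp_rot: [0.397, 0.589, 0.393, -0.584]
force: [-0.4, 0.3, 6.1]
opening: 23.6
```

```bash
python3 go.py 638.5,-80,200
```

```text
t 11.48 tcp [638.5 -79.7  17.3] psi -22.1 F [-0.4  0.3  6.1] open 23.6 q6 0.18
(638.5, -80, 200) -> [-0.1827, 0.0017, -0.0005] 0
```

Blade gripped at 23.6 mm. I'll lift it, then travel round in front of the open lid while turning.

arm_command(
  rows=[-0.005, 0, 0, 0, -0.015, 0, 0, 0, -0.03, 0, 0, 0, -0.055, 0, 0, 0, -0.08, 0, 0, 0, -0.105, 0, 0, -3, -0.13, 0, 0, -9, -0.15, 0, 0, -15, -0.165, 0, 0, -21, -0.175, 0, 0, -27],
)

```text
time_s: 12.32
tool_pos: [637.7, -80.0, 196.4]
tcp_rot: [0.526, 0.48, 0.518, -0.474]
force: [-0.0, 0.1, -3.4]
opening: 24.1
```

```bash
python3 go.py 480,80,190,65 487.5,300.7,200,89.1
```

```text
t 12.32 tcp [637.7 -80.  196.4] psi 5.2 F [-0.   0.1 -3.4] open 24.1 q6 -0.3
(480, 80, 190, 65) -> [0.0042, -0.1426, -0.1736] -59.8
(487.5, 300.7, 200, 89.1) -> [-0.0058, -0.115, -0.3927] -83.9
```

arm_command(
  rows=[0, -0.014, -0.017, -6, 0, -0.028, -0.035, -12, 0, -0.043, -0.052, -18, 0, -0.057, -0.07, -24, 0, -0.071, -0.087, -30, 0, -0.086, -0.104, -36, 0, -0.1, -0.121, -42, 0, -0.114, -0.139, -48, 0, -0.128, -0.156, -54, 0.003, -0.1426, -0.1736, -60],
)

```text
time_s: 13.15
tool_pos: [479.6, 80.6, 193.0]
tcp_rot: [0.697, 0.151, 0.685, -0.149]
force: [0.4, -0.6, -3.8]
opening: 23.9
```

```bash
python3 go.py 487.5,300.7,190,89.1
```

```text
t 13.15 tcp [479.6  80.6 193. ] psi 65.49 F [ 0.4 -0.6 -3.8] open 23.9 q6 -1.08
(487.5, 300.7, 190, 89.1) -> [0.003, 0.2035, -0.0841] -23.6
```

arm_command(
  rows=[0, 0.02, -0.008, -2.4, 0, 0.042, -0.017, -5, 0, 0.065, -0.026, -8, 0, 0.09, -0.037, -11, 0, 0.115, -0.047, -14, 0, 0.14, -0.058, -17, 0, 0.165, -0.068, -20, 0, 0.185, -0.077, -22, 0.002, 0.198, -0.082, -23.5, 0.003, 0.2035, -0.0841, -23.6],
)

```text
time_s: 13.98
tool_pos: [487.3, 302.4, 190.6]
tcp_rot: [0.713, 0.005, 0.701, -0.004]
force: [-0.6, 0.0, -3.9]
opening: 24.1
```

```bash
python3 go.py 487.5,300.7,20,89.1; python3 look.py wrist w8 kitbox kitbox_lid_handle blade_head;  python3 look.py top t8 kitbox
```

```text
t 13.98 tcp [487.3 302.4 190.6] psi 89.26 F [-0.6  0.  -3.9] open 24.1 q6 -1.09
(487.5, 300.7, 20, 89.1) -> [0.1706, -0.0018, -0.0026] 0.2
kitbox [([485.6, 269.7, 1.4], 0.68)]
kitbox_lid_handle []
blade_head [([487.2, 301.4, 171.4], 0.91)]
kitbox [([486.6, 268.9, 0.4], 0.87)]
```

View pics/w8.png

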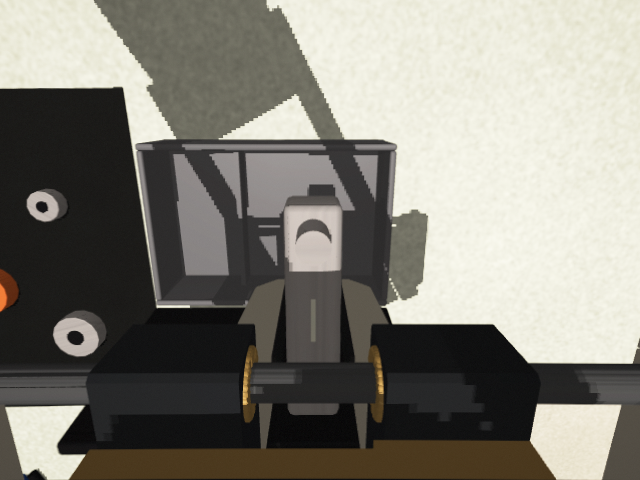

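View pics/t8.png

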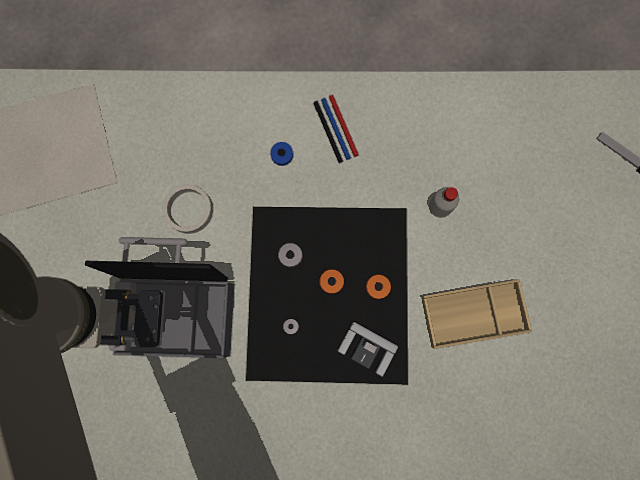

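Run:
```python
from h import *
c=viewer.capture("wrist")
im=c["image"].copy()
print(unproj(c,[(137,147),(396,143),(388,304),(156,306)],60).round(1))
print(unproj(c,[(241,150),(386,152)],30).round(1))
for bx,by,yaw in((489,268.7,-.015),):
    cs,sn=np.cos(yaw),np.sin(yaw)
    def pl(pts): pts=np.array(pts,float); return np.c_[bx+cs*pts[:,0]-sn*pts[:,1],by+sn*pts[:,0]+cs*pts[:,1],pts[:,2]]
    for P in ([(-65,-95,60),(-65,95,60),(65,95,60),(65,-95,60)],[(-60,-90,60),(-60,90,60),(60,90,60),(60,-90,60)],[(-60,-30,30),(-60,-26,30),(60,-26,30),(60,-30,30)]):
        cv2.polylines(im,[np.round(proj(c,pl(P))).astype(np.int32)],True,(0,255,0),1)
cv2.imwrite("pics/w9.png",im)
```

```text
[[424.4 174.3  60. ]
 [424.8 360.3  60. ]
 [553.  359.9  60. ]
 [551.3 170.   60. ]]
[[430.  243.1  30. ]
 [433.6 359.   30. ]]
```

View pics/w9.png

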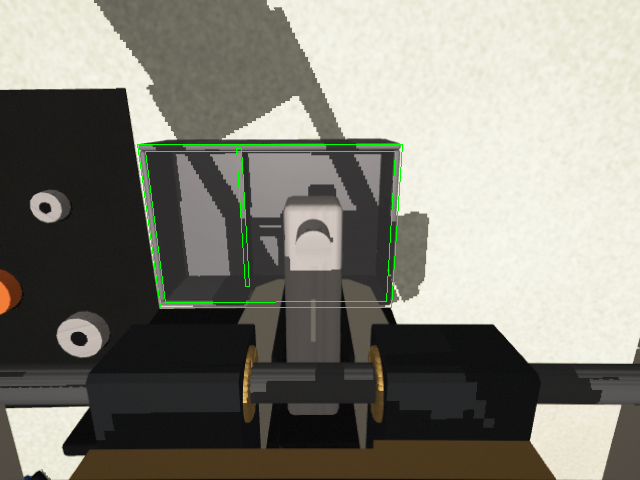

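The fitted box outline matches the rim to about 2 mm. Lowering the blade into the larger bay.

```bash
python3 go.py 488,299.7,22.8,89.1
```

```text
t 14.33 tcp [487.8 299.6 190.2] psi 88.99 F [ 0.6 -0.1 -4.4] open 23.8 q6 -1.09
(488, 299.7, 22.8, 89.1) -> [0.1673, 0.0002, -0.0025] -0.1
```

arm_command(
  rows=[0.02, 0, 0, 0, 0.045, 0, -0.001, 0, 0.07, 0, -0.001, 0, 0.095, 0, -0.001, 0, 0.115, 0, -0.002, 0, 0.133, 0, -0.002, 0, 0.147, 0, -0.002, 0, 0.157, 0, -0.0025, 0, 0.163, 0, -0.0025, 0, 0.1655, 0, -0.0025, 0],
)

```text
time_s: 15.17
tool_pos: [487.7, 298.9, 23.9]
tcp_rot: [0.712, 0.006, 0.702, -0.007]
force: [0.6, 0.8, -2.8]
opening: 23.7
```

```bash
python3 go.py 488,299.7,22.3,89.1
```

```text
t 15.17 tcp [487.7 298.9  23.9] psi 88.95 F [ 0.6  0.8 -2.8] open 23.7 q6 -1.08
(488, 299.7, 22.3, 89.1) -> [0.0016, 0.0008, 0.0003] -0.1
```

arm_command(
  rows=[0.001, 0, 0, 0, 0.0018, 0, 0, 0, 0.0018, 0, 0, 0, 0.0018, 0, 0, 0, 0.0018, 0, 0, 0, 0.0018, 0, 0, 0, 0.0018, 0, 0, 0, 0.0018, 0, 0, 0, 0.0018, 0, 0, 0, 0.0018, 0, 0, 0],
)

```text
time_s: 16.0
tool_pos: [488.4, 299.1, 22.8]
tcp_rot: [0.713, 0.006, 0.701, -0.007]
force: [1.0, -1.7, 4.4]
opening: 24.0
```

arm_command(
  rows=[0, 0, 0, 0, 0, 0, 0, 0, 0, 0, 0, 0, 0, 0, 0, 0, 0, 0, 0, 0, -0.01, 0, 0, 0, -0.03, 0, 0, 0, -0.06, 0, 0.001, 0, -0.1, 0, 0.002, 0, -0.14, 0, 0.002, 0],
  jaw=0.42,
)

```text
time_s: 16.83
tool_pos: [487.2, 298.7, 164.1]
tcp_rot: [0.712, 0.006, 0.702, -0.007]
force: [0.2, -0.6, 0.9]
opening: 39.1
```

```bash
python3 look.py wrist w10 blade_head; python3 look.py top t10; python3 go.py 600,72,200,0 480,60,200,0
```

```text
blade_head [([486.9, 298.8, 4.6], 0.69)]
t 16.98 tcp [490.9 300.7 168.7] psi 88.95 F [ 0.3 -0.  -0.1] open 39.2 q6 -1.09
(600, 72, 200, 0) -> [-0.0294, -0.2265, 0.114] 89.0
(480, 60, 200, 0) -> [-0.0325, -0.2407, -0.0057] 89.0
```

View pics/w10.png

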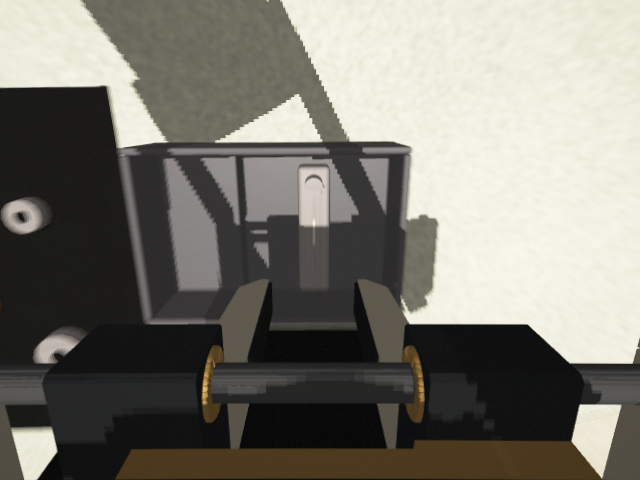

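The blade lies flat in the larger bay at (314,225). The weight's gripper pose (jaws along the box's x) needs room, because the gripper body would touch an exactly upright lid. I'll lean the lid back towards its stop from the inside.

```bash
python3 go.py 579,290,174,89
```

```text
t 16.98 tcp [490.9 300.7 168.7] psi 88.95 F [ 0.3 -0.  -0.1] open 39.2 q6 -1.09
(579, 290, 174, 89) -> [-0.0031, -0.0091, 0.0884] -0.0
```

arm_command(
  rows=[-0.003, -0.003, 0.02, 0, -0.003, -0.006, 0.04, 0, -0.003, -0.009, 0.05, 0, -0.003, -0.009, 0.057, 0, -0.003, -0.009, 0.064, 0, -0.003, -0.009, 0.07, 0, -0.003, -0.009, 0.076, 0, -0.003, -0.009, 0.081, 0, -0.003, -0.009, 0.085, 0, -0.003, -0.009, 0.0884, 0],
)

```text
time_s: 17.82
tool_pos: [578.7, 290.2, 173.6]
tcp_rot: [0.715, 0.008, 0.699, -0.005]
force: [-15.0, -0.4, 1.8]
opening: 38.7
```

```bash
python3 go.py 500,240,174,40 480,60,200,0; python3 look.py scene s11 kitbox_lid_handle
```

```text
t 17.82 tcp [578.7 290.2 173.6] psi 88.97 F [-15.   -0.4   1.8] open 38.7 q6 -1.16
(500, 240, 174, 40) -> [-0.0024, -0.0516, -0.0777] 49.0
(480, 60, 200, 0) -> [-0.0295, -0.2319, -0.0939] 89.0
kitbox_lid_handle [([631.9, 267.7, 153.7], 0.67)]
```

arm_command(
  rows=[-0.002, 0, -0.025, 0, -0.005, -0.005, -0.055, 0, -0.01, -0.02, -0.08, 6, -0.015, -0.05, -0.09, 13, -0.02, -0.085, -0.094, 20, -0.025, -0.12, -0.094, 27, -0.028, -0.155, -0.094, 34, -0.03, -0.19, -0.094, 41, -0.03, -0.215, -0.094, 48, -0.03, -0.232, -0.094, 55],
  jaw=0.75,
)

```text
time_s: 18.75
tool_pos: [480.0, 57.5, 201.6]
tcp_rot: [0.63, 0.34, 0.616, -0.329]
force: [0.4, 0.0, -0.0]
opening: 69.7
```

```bash
python3 go.py 608,69.5,150,-0.9
```

```text
t 18.75 tcp [480.   57.5 201.6] psi 33.54 F [ 0.4  0.  -0. ] open 69.7 q6 -0.57
(608, 69.5, 150, -0.9) -> [0.0549, 0.1121, 0.06] 34.4
```

arm_command(
  rows=[0.005, 0.014, 0.008, 5, 0.012, 0.03, 0.016, 10, 0.02, 0.048, 0.025, 15, 0.028, 0.066, 0.035, 20, 0.036, 0.084, 0.045, 25, 0.044, 0.098, 0.053, 30, 0.05, 0.108, 0.058, 34.4, 0.0549, 0.1121, 0.06, 34.4, 0.0549, 0.1121, 0.06, 34.4, 0.0549, 0.1121, 0.06, 34.4],
)

```text
time_s: 19.58
tool_pos: [607.7, 69.5, 149.8]
tcp_rot: [0.502, 0.51, 0.491, -0.496]
force: [0.6, -0.5, -0.8]
opening: 70.1
```

```bash
python3 wfit.py large_weight 608,69.5,0 2 w12; python3 go.py 608,69.5,20,-0.9
```

```text
[554. 196.] 0.78 [309. 229.]
[307. 227.] 0.64 [309. 229.]
[249. 412.] 0.63 [309. 229.]
[256. 316.] 0.58 [309. 229.]
large_weight [607.024  70.521   0.   ] deg 0.0 0.071
t 19.68 tcp [607.7  69.5 150.6] psi -0.76 F [0.6 0.  0.2] open 69.5 q6 0.04
(608, 69.5, 20, -0.9) -> [0.1306, -0.0031, 0.0004] 0.1
```

View pics/w12.png

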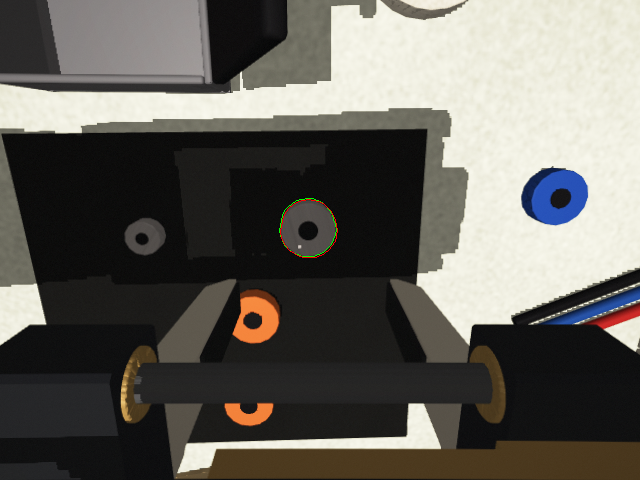

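Large steel weight at (308,228), fit agrees. Now to go down to it.

arm_command(
  rows=[0.02, -0.0005, 0, 0, 0.045, -0.001, 0, 0, 0.07, -0.002, 0, 0, 0.09, -0.003, 0.0003, 0, 0.105, -0.0035, 0.0003, 0, 0.117, -0.0035, 0, 0, 0.125, -0.0036, 0, 0, 0.129, -0.0037, 0, 0, 0.131, -0.0037, 0, 0, 0.131, -0.0037, 0, 0],
)

```text
time_s: 20.52
tool_pos: [607.8, 70.0, 20.1]
tcp_rot: [0.503, 0.511, 0.491, -0.496]
force: [-0.7, -0.2, 0.9]
opening: 69.9
```

arm_command(
  rows=[0, 0, 0, 0, 0, 0, 0, 0, 0, 0, 0, 0, 0, 0, 0, 0, 0, 0, 0, 0, 0, 0, 0, 0, 0, 0, 0, 0, 0, 0, 0, 0, 0, 0, 0, 0, 0, 0, 0, 0],
  jaw=0,
  grip_force=30,
)

```text
time_s: 21.35
tool_pos: [608.0, 70.0, 20.5]
tcp_rot: [0.503, 0.511, 0.491, -0.496]
force: [-2.7, -0.1, 6.0]
opening: 43.3
```

```bash
python3 go.py 500,75,200 469,210,200,-0.9
```

```text
t 21.35 tcp [608.   70.   20.5] psi -0.75 F [-2.7 -0.1  6. ] open 43.3 q6 0.04
(500, 75, 200) -> [-0.1823, -0.1032, -0.0042] 0
(469, 210, 200, -0.9) -> [-0.1827, -0.136, -0.1388] 0.2
```

Weight gripped at 43.3 mm. I'll lift it and carry it over the smaller bay.

arm_command(
  rows=[-0.01, 0, 0, 0, -0.03, -0.002, 0, 0, -0.06, -0.01, -0.003, 0, -0.09, -0.03, -0.01, 0, -0.12, -0.055, -0.025, 0, -0.145, -0.08, -0.045, 0, -0.165, -0.105, -0.07, 0, -0.178, -0.125, -0.1, 0, -0.1827, -0.135, -0.125, 0, -0.1827, -0.136, -0.1385, 0],
)

```text
time_s: 22.18
tool_pos: [467.8, 212.5, 202.7]
tcp_rot: [0.503, 0.512, 0.491, -0.494]
force: [-0.9, 0.1, -1.6]
opening: 43.2
```

```bash
cat > rim.py <<'E'
from h import *
import sys
c=viewer.capture("wrist"); im=c["image"].copy()
bx,by,yaw=489,268.7,-.015
cs,sn=np.cos(yaw),np.sin(yaw)
def pl(pts): pts=np.array(pts,float); return np.c_[bx+cs*pts[:,0]-sn*pts[:,1],by+sn*pts[:,0]+cs*pts[:,1],pts[:,2]]
for P in ([(-65,-95,60),(-65,95,60),(65,95,60),(65,-95,60)],[(-60,-90,60),(-60,90,60),(60,90,60),(60,-90,60)],[(-60,-30,30),(-60,-26,30),(60,-26,30),(60,-30,30)]):
    cv2.polylines(im,[np.round(proj(c,pl(P))).astype(np.int32)],True,(0,255,0),1)
cv2.imwrite(f"pics/{sys.argv[1]}.png",im)
E
python3 rim.py w13; python3 go.py 470,208.5,33.5,-0.9
```

```text
t 22.23 tcp [468.1 213.6 201.7] psi -0.6 F [-1.1  1.4 -2.3] open 43.4 q6 0.34
(470, 208.5, 33.5, -0.9) -> [0.1682, -0.0029, 0.0061] 0.3
```

View pics/w13.png

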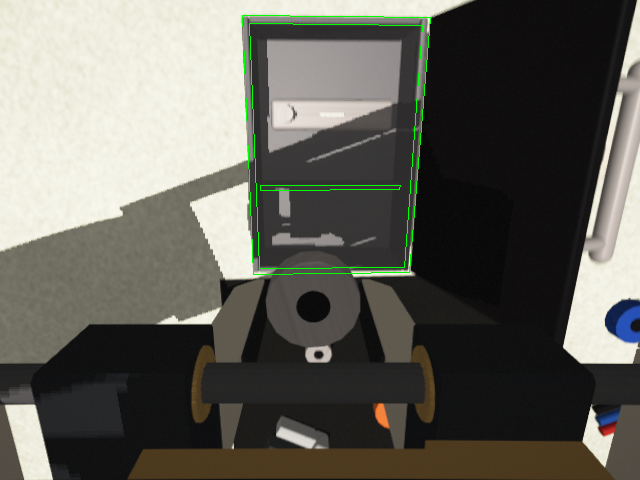

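arm_command(
  rows=[0.005, -0.001, 0.004, 0.3, 0.02, -0.002, 0.006, 0.3, 0.045, -0.0025, 0.006, 0.3, 0.07, -0.003, 0.006, 0.3, 0.092, -0.0032, 0.006, 0.3, 0.11, -0.0033, 0.006, 0.3, 0.125, -0.0034, 0.0061, 0.3, 0.135, -0.0034, 0.0061, 0.3, 0.14, -0.0034, 0.0061, 0.3, 0.142, -0.0034, 0.0061, 0.3],
)

```text
time_s: 23.07
tool_pos: [468.2, 207.5, 58.6]
tcp_rot: [0.501, 0.512, 0.49, -0.496]
force: [-0.1, -1.1, -1.6]
opening: 43.2
```

```bash
python3 go.py 469.5,208.5,34,-0.9; python3 rim.py w14; python3 look.py scene s14
```

```text
t 23.07 tcp [468.2 207.5  58.6] psi -0.95 F [-0.1 -1.1 -1.6] open 43.2 q6 0.34
(469.5, 208.5, 34, -0.9) -> [0.0246, 0.0006, -0.0009] -0.1
```

View pics/w14.png

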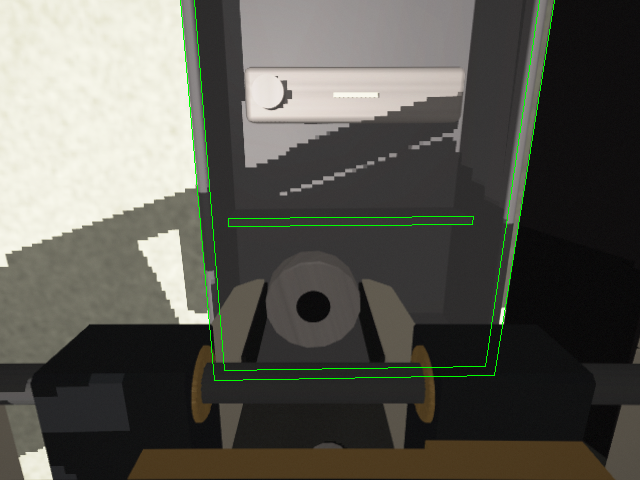

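View pics/s14.png

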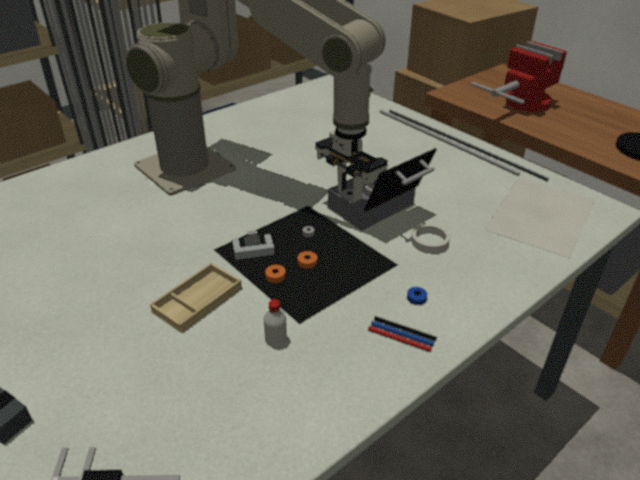

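Gripper inside the bay, no contact force. Lower the rest, slowly.

arm_command(
  rows=[0.001, 0.0008, -0.0005, 0, 0.003, 0.0012, -0.0009, 0, 0.006, 0.0012, -0.0009, 0, 0.01, 0.001, -0.0009, 0, 0.014, 0.001, -0.0009, 0, 0.018, 0.0008, -0.0009, 0, 0.021, 0.0008, -0.0009, 0, 0.023, 0.0008, -0.0009, 0, 0.0246, 0.0006, -0.0009, 0, 0.0246, 0.0006, -0.0009, 0],
)

```text
time_s: 24.0
tool_pos: [470.0, 209.0, 34.9]
tcp_rot: [0.502, 0.513, 0.49, -0.495]
force: [0.0, 0.2, -2.0]
opening: 42.8
```

```bash
python3 go.py 469.5,208.5,28,-0.9; python3 rim.py w15
```

```text
t 24.0 tcp [470.  209.   34.9] psi -0.93 F [ 0.   0.2 -2. ] open 42.8 q6 0.34
(469.5, 208.5, 28, -0.9) -> [0.0068, -0.0007, 0.0006] -0.0
```

View pics/w15.png

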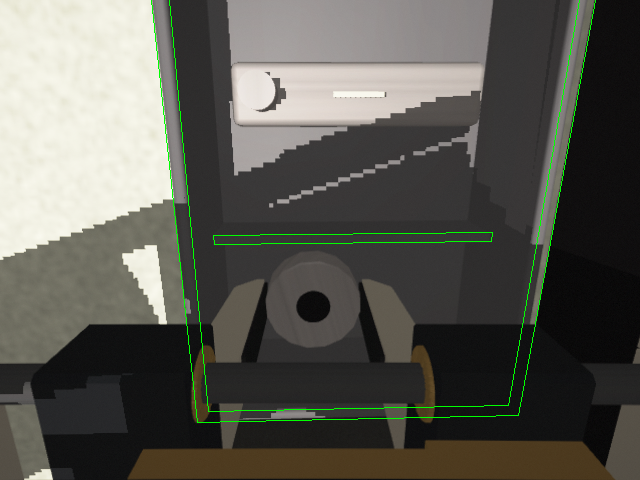

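Still clear. Lower 6 mm more.

arm_command(
  rows=[0.001, 0, 0, 0, 0.002, -0.0003, 0, 0, 0.003, -0.0005, 0, 0, 0.004, -0.0005, 0, 0, 0.005, -0.0005, 0, 0, 0.006, -0.0005, 0, 0, 0.007, -0.0005, 0, 0, 0.0075, -0.0005, 0, 0, 0.0075, -0.0005, 0, 0, 0.0075, -0.0005, 0, 0],
)

```text
time_s: 24.88
tool_pos: [469.9, 209.1, 27.6]
tcp_rot: [0.502, 0.513, 0.49, -0.495]
force: [-0.3, 0.4, -1.2]
opening: 43.1
```

arm_command(
  rows=[0.001, 0, 0, 0, 0.0015, 0, 0, 0, 0.0015, 0, 0, 0, 0.0015, 0, 0, 0, 0.0015, 0, 0, 0, 0.0015, 0, 0, 0, 0.0015, 0, 0, 0, 0.0015, 0, 0, 0, 0.0015, 0, 0, 0, 0.0015, 0, 0, 0],
)

```text
time_s: 25.72
tool_pos: [469.9, 209.1, 26.1]
tcp_rot: [0.502, 0.513, 0.49, -0.495]
force: [0.4, 1.0, -2.0]
opening: 43.3
```

arm_command(
  rows=[0.0, 0, 0, 0, 0, 0, 0, 0, 0, 0, 0, 0, 0, 0, 0, 0, 0, 0, 0, 0, -0.005, 0, 0, 0, -0.015, 0, 0, 0, -0.035, 0, 0, 0, -0.06, 0, 0, 0, -0.09, 0, 0, 0],
  jaw=0.51,
)

```text
time_s: 26.55
tool_pos: [466.3, 208.3, 116.6]
tcp_rot: [0.501, 0.512, 0.49, -0.496]
force: [-0.3, 0.2, -0.8]
opening: 47.5
```

```bash
python3 go.py 469.5,208.5,230,-0.9; python3 look.py top t16 large_weight
```

```text
t 26.55 tcp [466.3 208.3 116.6] psi -0.92 F [-0.3  0.2 -0.8] open 47.5 q6 0.34
(469.5, 208.5, 230, -0.9) -> [-0.1133, 0.0063, -0.0009] -0.0
large_weight [([555.4, -6.4, 0.9], 0.97), ([545.7, -91.3, -0.5], 0.91), ([467.9, 210.4, 7.5], 0.73)]
```

Both kit parts are in, with the disc reported at (468,210). I'll lift out and go behind the handle to swing the lid shut.

arm_command(
  rows=[-0.015, 0, 0, 0, -0.045, 0.002, 0, 0, -0.08, 0.004, 0, 0, -0.115, 0.006, 0, -5, -0.145, 0.01, 0, -12, -0.165, 0.03, -0.005, -19, -0.17, 0.06, -0.015, -26, -0.17, 0.095, -0.025, -33, -0.17, 0.13, -0.04, -40, -0.17, 0.165, -0.05, -47],
  jaw=0,
  grip_force=20,
)

```text
time_s: 27.48
tool_pos: [631.5, 256.7, 300.2]
tcp_rot: [0.668, 0.271, 0.645, -0.254]
force: [1.1, 0.2, -0.1]
opening: 0.1
```

```bash
python3 go.py 656,268,250,89 656,268,158,89; python3 look.py scene s17 kitbox_lid_handle
```

```text
t 27.48 tcp [631.5 256.7 300.2] psi 46.47 F [ 1.1  0.2 -0.1] open 0.1 q6 -0.5
(656, 268, 250, 89) -> [0.0512, 0.0233, 0.0089] -42.5
(656, 268, 158, 89) -> [0.1432, 0.0202, 0.0068] -42.5
kitbox_lid_handle [([630.8, 266.1, 153.7], 0.61), ([488.6, 296.6, 7.9], 0.57)]
```

View pics/s17.png

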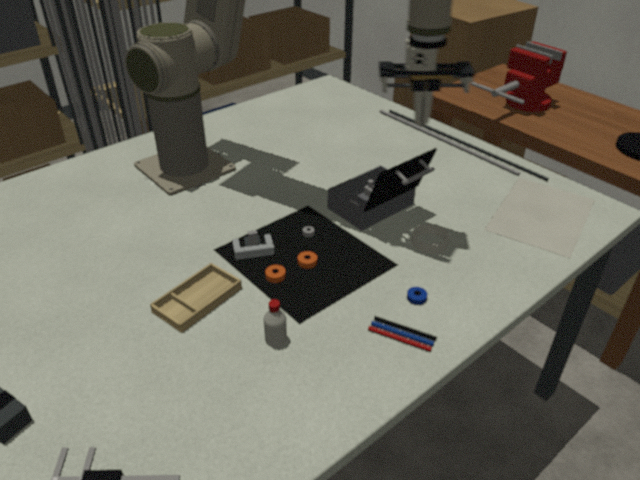

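arm_command(
  rows=[0, 0.004, 0.002, -5, 0.003, 0.01, 0.004, -12, 0.01, 0.016, 0.006, -19, 0.018, 0.022, 0.009, -26, 0.03, 0.0233, 0.0089, -33, 0.042, 0.0233, 0.0089, -40, 0.05, 0.023, 0.0089, -42.5, 0.0512, 0.023, 0.0089, -42.5, 0.0512, 0.023, 0.0089, -42.5, 0.0512, 0.0233, 0.0089, -42.5],
)

```text
time_s: 28.42
tool_pos: [657.0, 267.2, 244.8]
tcp_rot: [0.719, 0.01, 0.695, -0.005]
force: [0.6, 0.4, 0.1]
opening: 0.6
```

```bash
python3 go.py 656,268,158,89; python3 look.py top t18; python3 look.py wrist w18 kitbox_lid_handle
```

```text
t 28.42 tcp [657.  267.2 244.8] psi 88.73 F [0.6 0.4 0.1] open 0.6 q6 -1.23
(656, 268, 158, 89) -> [0.0867, 0.0002, -0.0039] -0.3
kitbox_lid_handle [([634.2, 267.8, 150.8], 0.86)]
```

View pics/t18.png

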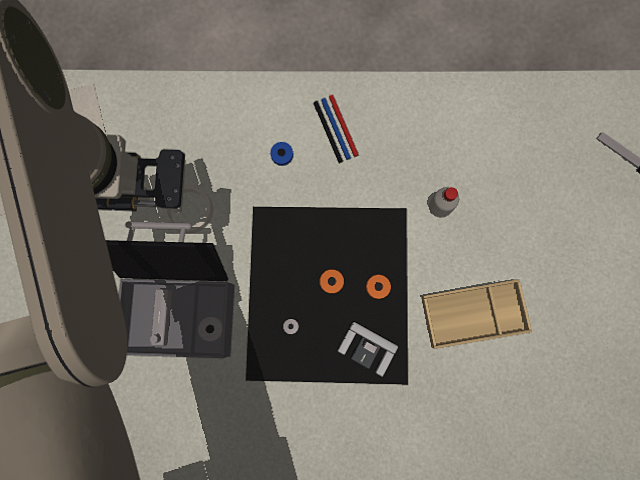

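View pics/w18.png

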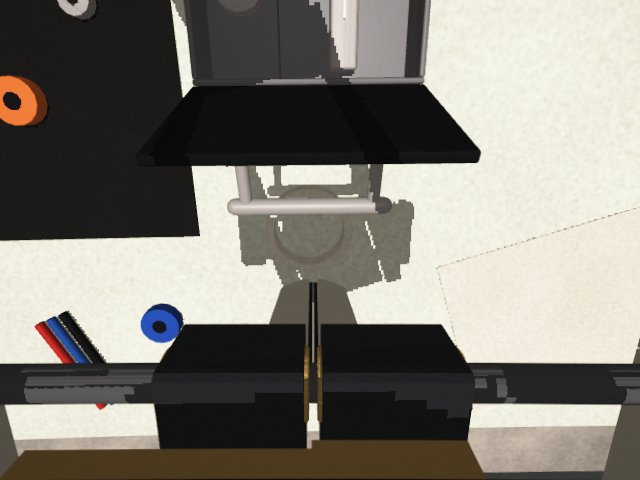

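Top view: blade at (158,315) in the larger bay and disc at (210,329) in the smaller, both flat. The fingers are on the far side of the bar at (310,207). I'll descend and push the lid over.

arm_command(
  rows=[0.015, 0, -0.001, 0, 0.03, 0, -0.001, 0, 0.045, 0, -0.002, 0, 0.06, 0, -0.003, 0, 0.07, 0, -0.003, 0, 0.078, 0, -0.0035, 0, 0.084, 0, -0.004, 0, 0.0867, 0, -0.004, 0, 0.0867, 0, -0.004, 0, 0.0867, 0, -0.004, 0],
)

```text
time_s: 29.4
tool_pos: [656.8, 268.1, 159.0]
tcp_rot: [0.719, 0.01, 0.695, -0.005]
force: [0.5, -0.6, 0.8]
opening: 0.7
```

```bash
cat > arc2.py <<'E'
import numpy as np,sys
from h import *
s=state(); t=np.array(s["tool_pos"]); Rm=rot(s["tcp_rot"])
print(t.round(1),np.round(s["force"],1),"tilt x-axis",Rm.as_matrix()[:,0].round(3))
a0,a1=map(float,sys.argv[1:3]); hx,hz=553.5,60.5; off=float(sys.argv[3]) if len(sys.argv)>3 else 13
o=[]
for i in range(1,11):
    a=a0+(a1-a0)*i/10
    P=np.array([hx-123.7*np.cos(a+.355)+off,268,hz+123.7*np.sin(a+.355)+2])
    o.append([float(round(v,4)) for v in Rm.inv().apply(P-t)/1000]+[0])
print(sum(o,[]))
E
python3 arc2.py 1.95 1.4
```

```text
[656.8 268.1 159. ] [ 0.5 -0.6  0.8] tilt x-axis [ 0.035  0.007 -0.999]
[-0.0002, -0.0004, -0.0126, 0, -0.0045, -0.0004, -0.0178, 0, -0.0085, -0.0005, -0.0233, 0, -0.0122, -0.0006, -0.029, 0, -0.0156, -0.0007, -0.0349, 0, -0.0187, -0.0008, -0.041, 0, -0.0214, -0.0009, -0.0472, 0, -0.0238, -0.0011, -0.0536, 0, -0.0258, -0.0012, -0.0601, 0, -0.0275, -0.0013, -0.0667, 0]
```

arm_command(
  rows=[0, 0, -0.0126, 0, -0.0045, 0, -0.0178, 0, -0.0085, -0.0005, -0.0233, 0, -0.0122, -0.0006, -0.029, 0, -0.0156, -0.0007, -0.0349, 0, -0.0187, -0.0008, -0.041, 0, -0.0214, -0.001, -0.0472, 0, -0.0238, -0.001, -0.0536, 0, -0.0258, -0.001, -0.0601, 0, -0.0275, -0.0013, -0.0667, 0],
)

```text
time_s: 30.23
tool_pos: [588.3, 268.0, 184.2]
tcp_rot: [0.719, 0.01, 0.695, -0.005]
force: [1.8, -0.2, 1.2]
opening: 0.6
```

```bash
python3 arc2.py 1.4 0.9; python3 look.py scene s19 kitbox_lid_handle
```

```text
[588.3 268.  184.2] [ 1.8 -0.2  1.2] tilt x-axis [ 0.035  0.007 -0.999]
[-0.0011, -0.0001, -0.0052, 0, -0.002, -0.0002, -0.0113, 0, -0.0026, -0.0003, -0.0175, 0, -0.0029, -0.0005, -0.0237, 0, -0.0028, -0.0006, -0.0298, 0, -0.0025, -0.0007, -0.036, 0, -0.0018, -0.0009, -0.0422, 0, -0.0009, -0.001, -0.0483, 0, 0.0004, -0.0012, -0.0543, 0, 0.002, -0.0013, -0.0603, 0]
kitbox_lid_handle [([572.5, 269.2, 181.8], 0.89), ([477.7, 60.7, 0.2], 0.62)]
```

View pics/s19.png

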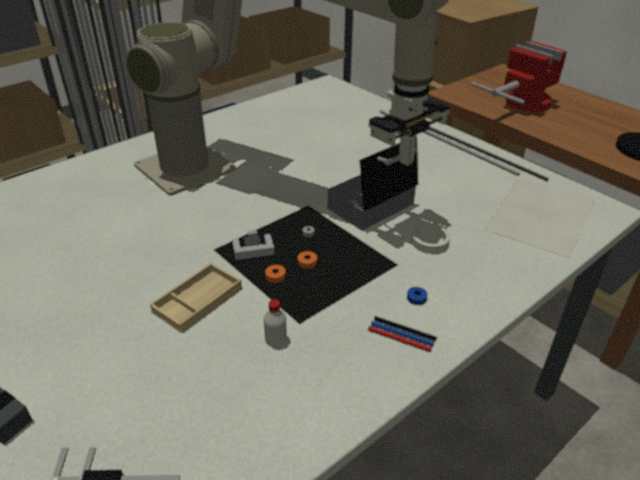

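Lid pushed back past upright as planned. Continuing the arc.

arm_command(
  rows=[-0.001, 0, -0.0052, 0, -0.002, 0, -0.0113, 0, -0.0026, 0, -0.0175, 0, -0.0029, -0.0005, -0.0237, 0, -0.0028, -0.0006, -0.0298, 0, -0.0025, -0.0007, -0.036, 0, -0.0018, -0.0009, -0.0422, 0, -0.0009, -0.001, -0.0483, 0, 0.0004, -0.0012, -0.0543, 0, 0.002, -0.0013, -0.0603, 0],
)

```text
time_s: 31.17
tool_pos: [526.9, 268.1, 179.8]
tcp_rot: [0.719, 0.01, 0.695, -0.005]
force: [0.6, 0.8, 0.7]
opening: 0.2
```

```bash
python3 arc2.py .9 0.45; python3 look.py scene s20 kitbox_lid_handle
```

```text
[526.9 268.1 179.8] [0.6 0.8 0.7] tilt x-axis [ 0.034  0.007 -0.999]
[0.0014, -0.0002, -0.0041, 0, 0.0033, -0.0003, -0.0093, 0, 0.0055, -0.0004, -0.0145, 0, 0.0079, -0.0005, -0.0195, 0, 0.0104, -0.0007, -0.0244, 0, 0.0133, -0.0008, -0.0292, 0, 0.0163, -0.0009, -0.0339, 0, 0.0195, -0.001, -0.0384, 0, 0.0229, -0.0011, -0.0428, 0, 0.0266, -0.0013, -0.047, 0]
kitbox_lid_handle [([509.1, 272.5, 174.1], 0.89)]
```

arm_command(
  rows=[0.0014, 0, -0.0041, 0, 0.0033, 0, -0.0093, 0, 0.0055, 0, -0.0145, 0, 0.0079, -0.0005, -0.0195, 0, 0.0104, -0.0007, -0.0244, 0, 0.0133, -0.0008, -0.0292, 0, 0.0163, -0.0009, -0.0339, 0, 0.0195, -0.001, -0.0384, 0, 0.0229, -0.001, -0.0428, 0, 0.0266, -0.0013, -0.047, 0],
)

```text
time_s: 32.1
tool_pos: [479.7, 267.9, 150.8]
tcp_rot: [0.718, 0.01, 0.696, -0.005]
force: [1.0, 0.8, -0.0]
opening: 0.3
```

```bash
python3 arc2.py .45 0.0; python3 look.py scene s21 kitbox_lid_handle
```

```text
[479.7 267.9 150.8] [ 1.   0.8 -0. ] tilt x-axis [ 0.032  0.007 -0.999]
[0.003, 0.0, -0.003, 0, 0.007, -0.0001, -0.0068, 0, 0.0112, -0.0002, -0.0105, 0, 0.0155, -0.0003, -0.014, 0, 0.02, -0.0004, -0.0173, 0, 0.0246, -0.0005, -0.0204, 0, 0.0294, -0.0006, -0.0233, 0, 0.0343, -0.0007, -0.026, 0, 0.0393, -0.0007, -0.0284, 0, 0.0444, -0.0008, -0.0306, 0]
kitbox_lid_handle [([464.9, 272.1, 144.0], 0.9)]
```

View pics/s21.png

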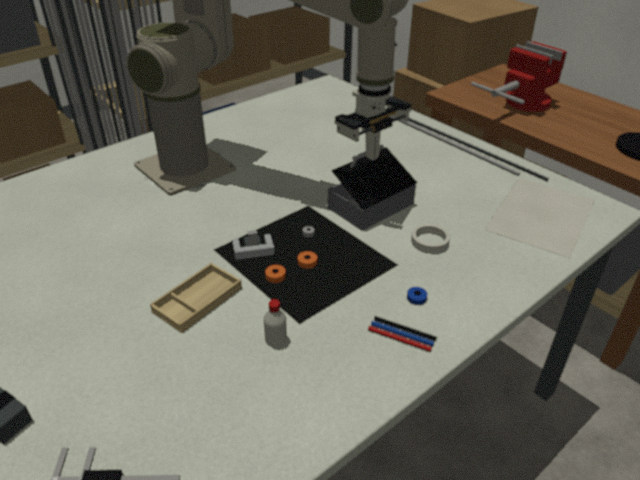

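Lid at about 0.42 rad. Now I'll move the fingertips over the bar and press it down from above.

arm_command(
  rows=[-0.002, 0, 0.005, 0, -0.012, 0, 0.006, 0, -0.024, 0, 0.006, 0, -0.03, 0, 0.004, 0, -0.03, 0, -0.004, 0, -0.03, 0, -0.012, 0, -0.028, 0, -0.016, 0, -0.022, 0, -0.018, 0, -0.018, 0, -0.018, 0, -0.016, 0, -0.018, 0],
)

```text
time_s: 33.03
tool_pos: [459.2, 267.8, 164.2]
tcp_rot: [0.717, 0.009, 0.697, -0.005]
force: [-4.0, -0.1, 4.0]
opening: 0.7
```

```bash
python3 - <<'E'
from h import *
s=state(); t=np.array(s["tool_pos"]); Rm=rot(s["tcp_rot"]); print(t,s["force"])
o=[]
for i in range(1,11):
    a=.40-.40*i/10
    P=np.array([553.5-123.7*np.cos(a+.355),268,60.5+123.7*np.sin(a+.355)+5.5+14-1])
    o+=[float(round(v,4)) for v in Rm.inv().apply(P-t)/1000]+[0]
print(o)
E
python3 look.py scene s22 kitbox_lid_handle
```

```text
[459.24546573 267.7827327  164.21914455] [-3.99475273 -0.07639376  4.02783676]
[0.0041, 0.0002, 0.0007, 0, 0.0079, 0.0001, -0.0025, 0, 0.0117, 0.0, -0.0057, 0, 0.0156, -0.0, -0.0086, 0, 0.0197, -0.0001, -0.0114, 0, 0.0239, -0.0002, -0.0141, 0, 0.0282, -0.0003, -0.0166, 0, 0.0326, -0.0003, -0.0188, 0, 0.037, -0.0004, -0.021, 0, 0.0416, -0.0005, -0.0229, 0]
kitbox_lid_handle [([461.7, 270.7, 144.4], 0.8)]
```

arm_command(
  rows=[0.0041, 0, 0.0007, 0, 0.0079, 0, -0.0025, 0, 0.0117, 0, -0.0057, 0, 0.0156, 0, -0.0086, 0, 0.0197, 0, -0.0114, 0, 0.0239, 0, -0.0141, 0, 0.0282, 0, -0.0166, 0, 0.0326, 0, -0.0188, 0, 0.037, 0, -0.021, 0, 0.0416, 0, -0.0229, 0],
)

```text
time_s: 33.97
tool_pos: [438.5, 268.4, 122.3]
tcp_rot: [0.718, 0.009, 0.696, -0.005]
force: [-3.3, -5.7, 39.3]
opening: 0.5
```

```bash
python3 go.py; python3 look.py scene s23 kitbox_lid_handle
```

```text
t 33.97 tcp [438.5 268.4 122.3] psi 88.86 F [-3.3 -5.7 39.3] open 0.5 q6 -1.09
kitbox_lid_handle [([435.0, 271.4, 100.6], 0.95)]
```

View pics/s23.png

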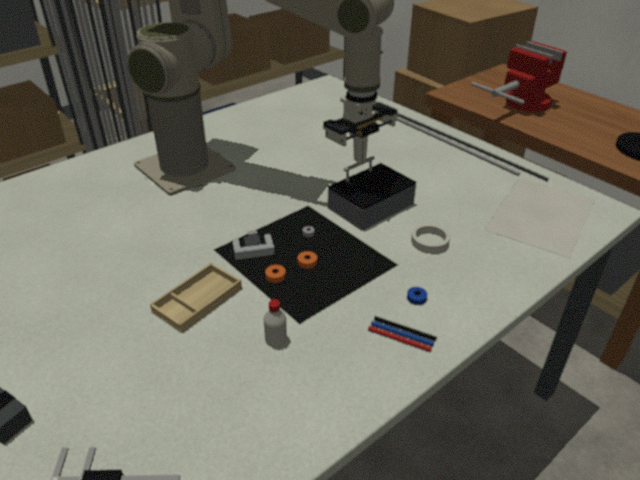

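The lid is shut, with 39 N pressing down, so I'll back off at once. Next is the mallet.

arm_command(
  rows=[-0.002, 0, 0, 0, -0.01, 0, 0, 0, -0.03, 0, 0, 0, -0.055, -0.005, 0, 7, -0.075, -0.02, 0, 14, -0.085, -0.045, 0, 21, -0.085, -0.075, 0, 28, -0.085, -0.11, 0, 35, -0.085, -0.145, 0, 42, -0.085, -0.18, 0, 49],
  jaw=0.45,
)

```text
time_s: 34.9
tool_pos: [432.4, 86.7, 207.4]
tcp_rot: [0.649, 0.308, 0.63, -0.295]
force: [1.4, 0.2, -0.3]
opening: 42.3
```

```bash
python3 go.py 447,-75,200,-27.9
```

```text
t 34.9 tcp [432.4  86.7 207.4] psi 39.57 F [ 1.4  0.2 -0.3] open 42.3 q6 -0.61
(447, -75, 200, -27.9) -> [0.007, -0.0919, 0.1339] 67.5
```

arm_command(
  rows=[0, -0.01, 0.014, 7, 0.001, -0.02, 0.029, 14, 0.002, -0.03, 0.044, 21, 0.003, -0.041, 0.06, 28, 0.004, -0.052, 0.076, 35, 0.005, -0.063, 0.092, 42, 0.006, -0.073, 0.107, 49, 0.007, -0.082, 0.12, 56, 0.007, -0.089, 0.13, 63, 0.007, -0.0919, 0.1339, 67.5],
)

```text
time_s: 35.73
tool_pos: [447.1, -76.6, 200.3]
tcp_rot: [0.366, 0.618, 0.358, -0.597]
force: [-0.5, -0.5, 1.0]
opening: 41.8
```

```bash
python3 wfit.py mallet_head 443.5,-73,-.486 3 w24;  python3 go.py 447,-75,38,-27.9; python3 look.py top t24 kitbox_lid_handle
```

```text
[302. 217.] 0.86 [302. 216.]
mallet_head [441.541 -72.591  -0.501] deg -28.7 0.123
t 35.83 tcp [447.1 -75.9 200.3] psi -28.12 F [ 0.3  0.5 -0.2] open 41.9 q6 0.2
(447, -75, 38, -27.9) -> [0.1622, -0.0047, 0.0024] -0.2
kitbox_lid_handle [([438.0, 265.4, 103.7], 0.55)]
```

View pics/w24.png

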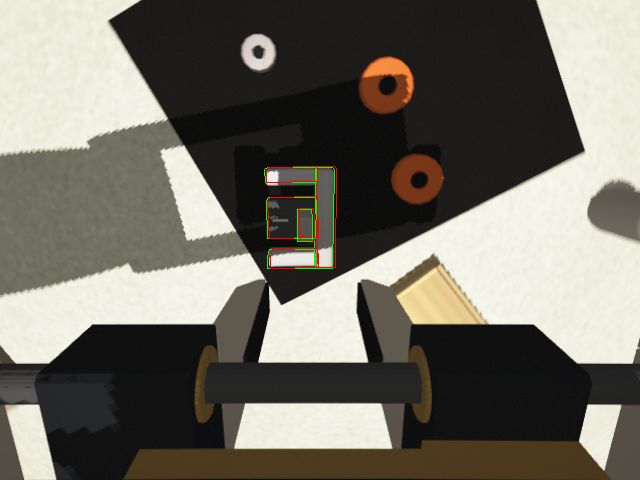

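View pics/t24.png

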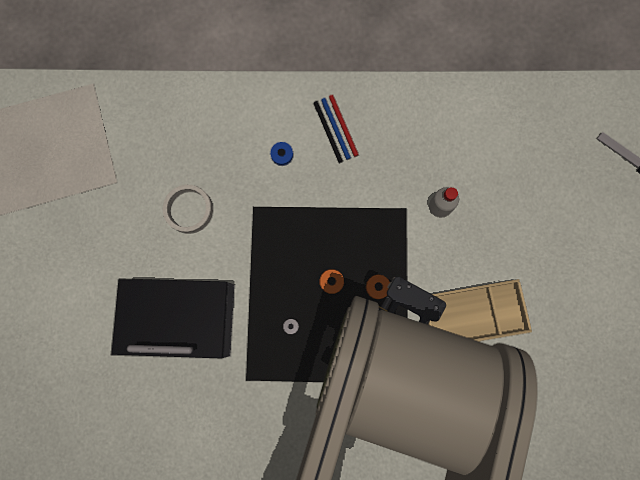

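The mallet outline matches at (302,217), and the lid reads shut (handle z 104). Now to descend on the neck.

```bash
python3 go.py 446.2,-74.8,41.5,-28.3
```

```text
t 35.93 tcp [447.  -74.9 200.2] psi -27.8 F [ 0.2 -0.4 -0.1] open 41.6 q6 0.19
(446.2, -74.8, 41.5, -28.3) -> [0.1586, -0.0048, 0.0034] 0.5
```

arm_command(
  rows=[0.02, -0.001, 0, 0.3, 0.045, -0.002, 0.001, 0.5, 0.07, -0.003, 0.002, 0.5, 0.095, -0.004, 0.0025, 0.5, 0.115, -0.0045, 0.003, 0.5, 0.132, -0.0048, 0.0034, 0.5, 0.145, -0.0048, 0.0034, 0.5, 0.153, -0.0048, 0.0034, 0.5, 0.1575, -0.0048, 0.0034, 0.5, 0.1586, -0.0048, 0.0034, 0.5],
)

```text
time_s: 36.77
tool_pos: [445.9, -74.3, 41.0]
tcp_rot: [0.367, 0.617, 0.359, -0.596]
force: [-0.3, 0.2, 0.6]
opening: 41.6
```

arm_command(
  rows=[0, 0, 0, 0, 0, 0, 0, 0, 0, 0, 0, 0, 0, 0, 0, 0, 0, 0, 0, 0, 0, 0, 0, 0, 0, 0, 0, 0, 0, 0, 0, 0, 0, 0, 0, 0, 0, 0, 0, 0],
  jaw=0,
  grip_force=40,
)

```text
time_s: 37.6
tool_pos: [445.9, -74.2, 41.8]
tcp_rot: [0.367, 0.617, 0.36, -0.596]
force: [-4.1, 0.7, 8.6]
opening: 11.7
```

```bash
python3 - <<'E'
import numpy as np
c,s=np.cos(.19),np.sin(.19)
f=lambda x,y:(508.2+c*x-s*y,-262.2+s*x+c*y)
print("bay big centre",f(0,25),"small centre",f(0,-58),"neck",f(4,25))
E
python3 go.py 446.2,-74.8,150
```

```text
bay big centre (np.float64(503.47852762558745), np.float64(-237.64989412206825)) small centre (np.float64(519.1538159086371), np.float64(-319.15624563680166)) neck (np.float64(507.4065445660565), np.float64(-236.89445854216223))
t 37.6 tcp [445.9 -74.2  41.8] psi -28.2 F [-4.1  0.7  8.6] open 11.7 q6 0.19
(446.2, -74.8, 150) -> [-0.1081, 0.0031, -0.0018] 0
```

Neck gripped at 11.7 mm. I'll lift and carry it to the tray.

arm_command(
  rows=[-0.003, 0, 0, 0, -0.01, 0, 0, 0, -0.02, 0, 0, 0, -0.035, 0, 0, 0, -0.05, 0, 0, 0, -0.065, 0.001, -0.001, 0, -0.08, 0.002, -0.001, 0, -0.093, 0.003, -0.002, 0, -0.102, 0.003, -0.002, 0, -0.108, 0.003, -0.002, 0],
)

```text
time_s: 38.43
tool_pos: [446.9, -74.8, 151.8]
tcp_rot: [0.367, 0.618, 0.359, -0.596]
force: [0.8, -0.8, -1.8]
opening: 11.6
```

```bash
python3 go.py 507.4,-237,150,10.9
```

```text
t 38.43 tcp [446.9 -74.8 151.8] psi -28.19 F [ 0.8 -0.8 -1.8] open 11.6 q6 0.2
(507.4, -237, 150, 10.9) -> [0.0028, 0.1299, 0.1145] -39.1
```

arm_command(
  rows=[0, 0.008, 0.007, -3, 0, 0.02, 0.018, -7, 0, 0.036, 0.032, -12, 0, 0.053, 0.047, -17, 0, 0.071, 0.063, -22, 0.001, 0.089, 0.079, -28, 0.002, 0.105, 0.093, -33, 0.002, 0.118, 0.104, -37, 0.003, 0.127, 0.112, -39.1, 0.003, 0.1299, 0.1145, -39.1],
)

```text
time_s: 39.27
tool_pos: [507.2, -238.6, 149.2]
tcp_rot: [0.553, 0.459, 0.538, -0.441]
force: [0.1, 0.8, -2.3]
opening: 11.4
```

```bash
cat > tr.py <<'E'
from fit import *
import sys
c=viewer.capture("wrist"); im=c["image"].copy()
e=[d for d in spotter.cut_out(c,"tray") if d["mask"].any()]
print(len(e))
for p in((508.2,-262.2,.19),):
    for b in (box(-47,47,-86,86,25,25),box(-42,42,-31,81,25,25),box(-42,42,-81,-35,25,25)):
        cv2.polylines(im,[np.round(cv2.convexHull(proj(c,place(b,p)).astype(np.float32))).astype(np.int32)],True,(0,255,0),1)
cv2.imwrite(f"pics/{sys.argv[1]}.png",im)
E
python3 tr.py w26; python3 go.py 507.4,-237,49,10.9; python3 look.py top t26 mallet_head
```

```text
2
t 39.37 tcp [ 506.9 -237.2  149.3] psi 10.78 F [-0.4 -0.3 -2.8] open 11.5 q6 -0.74
(507.4, -237, 49, 10.9) -> [0.1003, -0.0027, -0.0001] -0.1
mallet_head [([510.5, -239.6, 110.2], 0.92)]
```

View pics/w26.png

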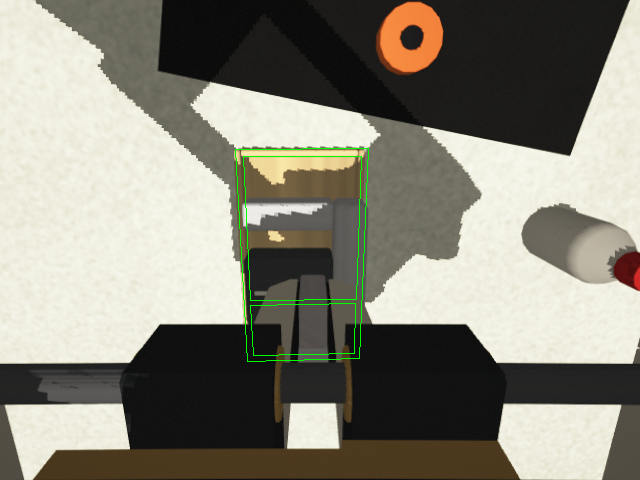

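The tray outline overlays the wooden rim at (240–365,150–360). The mallet is aligned, so lower it.

arm_command(
  rows=[0.01, 0, 0, 0, 0.025, -0.001, 0, 0, 0.04, -0.001, 0, 0, 0.055, -0.0015, 0, 0, 0.068, -0.002, 0, 0, 0.079, -0.002, 0, 0, 0.088, -0.0025, 0, 0, 0.094, -0.0025, 0, 0, 0.098, -0.0027, 0, 0, 0.0995, -0.0027, 0, 0],
)

```text
time_s: 40.3
tool_pos: [507.3, -236.0, 49.4]
tcp_rot: [0.552, 0.459, 0.538, -0.442]
force: [-0.6, -0.1, -2.5]
opening: 11.9
```

```bash
python3 go.py 507.4,-237,47,10.9; python3 look.py scene s27; python3 look.py wrist w27
```

```text
t 40.3 tcp [ 507.3 -236.    49.4] psi 10.85 F [-0.6 -0.1 -2.5] open 11.9 q6 -0.74
(507.4, -237, 47, 10.9) -> [0.0024, -0.0002, 0.001] -0.0
```

View pics/w27.png

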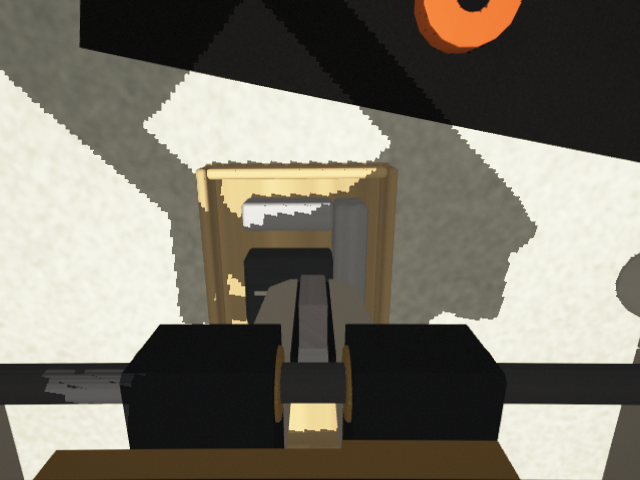

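View pics/s27.png

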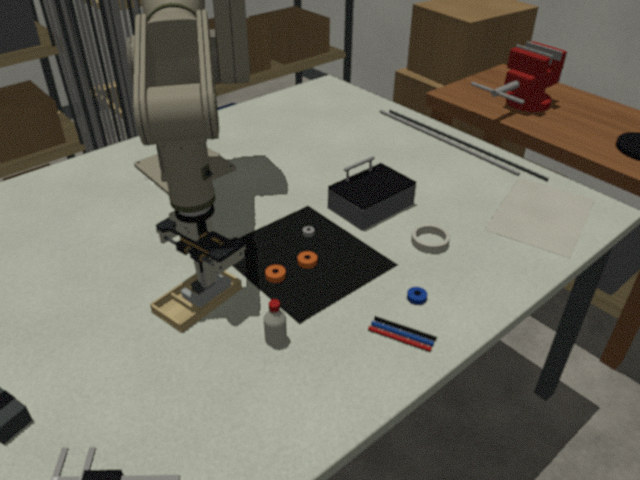

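The mallet is between the walls with clearance all round. I'll set it down and release.

arm_command(
  rows=[0.001, 0, 0, 0, 0.002, 0, 0, 0, 0.0025, 0, 0, 0, 0.0025, 0, 0, 0, 0.0025, 0, 0, 0, 0.0025, 0, 0, 0, 0.0025, 0, 0, 0, 0.0025, 0, 0, 0, 0.0025, 0, 0, 0, 0.0025, 0, 0, 0],
)

```text
time_s: 41.23
tool_pos: [508.2, -236.6, 48.1]
tcp_rot: [0.553, 0.459, 0.537, -0.441]
force: [2.6, -2.3, 3.0]
opening: 11.7
```

arm_command(
  rows=[0, 0, 0, 0, 0, 0, 0, 0, 0, 0, 0, 0, 0, 0, 0, 0, 0, 0, 0, 0, -0.008, 0, 0, 0, -0.025, 0, 0, 0, -0.05, 0.001, 0, 0, -0.08, 0.002, 0, 0, -0.11, 0.003, 0, 0],
  jaw=0.3,
)

```text
time_s: 42.07
tool_pos: [506.9, -236.3, 159.4]
tcp_rot: [0.552, 0.459, 0.538, -0.442]
force: [0.4, 0.1, -0.3]
opening: 27.9
```

```bash
python3 look.py wrist w28 mallet_head; python3 go.py 477.5,65,150,0
```

```text
mallet_head [([500.6, -237.2, 1.2], 0.76)]
t 42.17 tcp [ 510.7 -238.5  165.4] psi 10.86 F [ 0.9 -0.5  0.1] open 28.0 q6 -0.74
(477.5, 65, 150, 0) -> [0.0141, 0.0239, -0.3045] 10.9
```

View pics/w28.png

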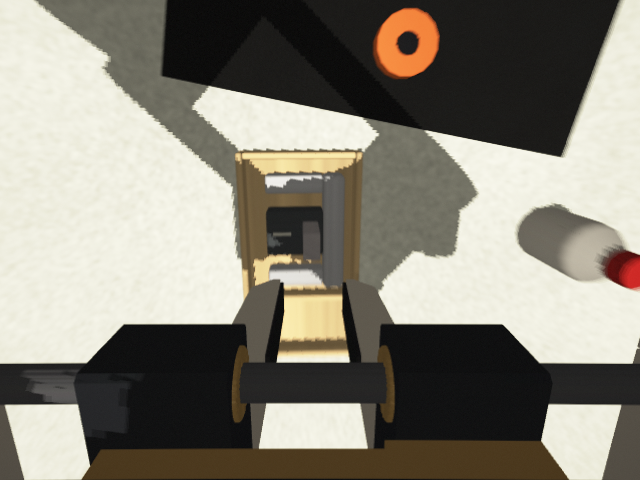

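Mallet flat in the larger bay at (305,230). Now the small weight.

arm_command(
  rows=[0.001, 0.002, -0.025, 0, 0.002, 0.005, -0.055, 0, 0.004, 0.008, -0.09, 0, 0.006, 0.01, -0.125, 0, 0.008, 0.013, -0.16, 0, 0.01, 0.016, -0.195, 0, 0.012, 0.019, -0.23, 0, 0.013, 0.021, -0.262, 0, 0.014, 0.023, -0.288, 0, 0.0141, 0.0239, -0.3045, 0],
  jaw=0.6,
)

```text
time_s: 43.0
tool_pos: [476.6, 67.5, 149.8]
tcp_rot: [0.556, 0.46, 0.534, -0.44]
force: [0.7, 0.9, 0.9]
opening: 56.1
```

```bash
python3 go.py; python3 wfit.py small_weight 478,64.5,0 2 w29;  python3 go.py 478,64.7,17.5,10.9; python3 look.py top t29 mallet_head small_weight
```

```text
t 43.0 tcp [476.6  67.5 149.8] psi 10.95 F [0.7 0.9 0.9] open 56.1 q6 -0.16
[306. 228.] 0.61 [306. 231.]
small_weight [477.774  65.88    0.   ] deg 0.0 0.102
t 43.1 tcp [476.8  67.3 149.9] psi 11.05 F [ 0.1  0.4 -0.5] open 56.0 q6 -0.16
(478, 64.7, 17.5, 10.9) -> [0.1323, -0.0048, 0.0019] 0.2
mallet_head [([509.2, -239.6, 4.7], 0.76)]
small_weight []
```

View pics/w29.png

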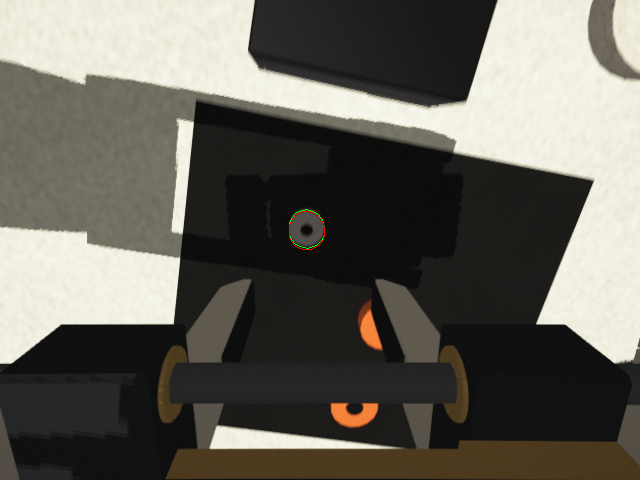

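View pics/t29.png

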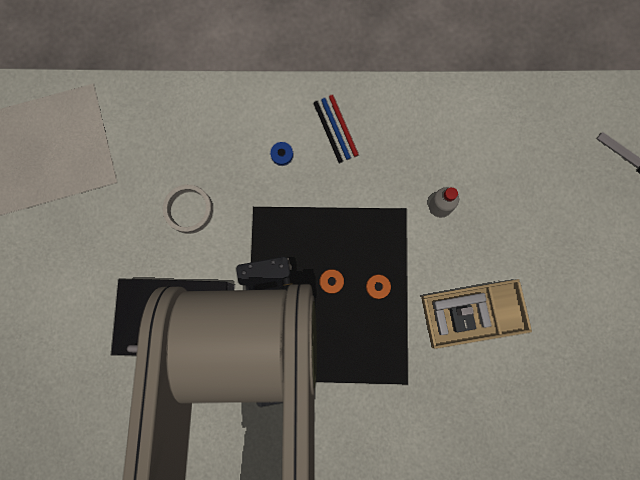

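Mallet sits well in the tray; small weight at (307,229). Descend and grip.

arm_command(
  rows=[0.02, -0.002, 0.001, 0, 0.045, -0.003, 0.0015, 0, 0.07, -0.004, 0.0015, 0, 0.09, -0.0045, 0.0015, 0, 0.106, -0.0047, 0.0015, 0, 0.118, -0.0048, 0.0015, 0, 0.126, -0.0048, 0.0015, 0, 0.13, -0.0048, 0.0015, 0, 0.132, -0.0048, 0.0015, 0, 0.132, -0.0048, 0.0015, 0],
)

```text
time_s: 44.08
tool_pos: [478.9, 61.6, 18.1]
tcp_rot: [0.556, 0.46, 0.533, -0.441]
force: [-1.0, -0.1, -1.0]
opening: 56.0
```

arm_command(
  rows=[0, 0, 0, 0, 0, 0, 0, 0, 0, 0, 0, 0, 0, 0, 0, 0, 0, 0, 0, 0, 0, 0, 0, 0, 0, 0, 0, 0, 0, 0, 0, 0, 0, 0, 0, 0, 0, 0, 0, 0],
  jaw=0,
  grip_force=25,
)

```text
time_s: 44.92
tool_pos: [479.2, 61.6, 18.5]
tcp_rot: [0.557, 0.46, 0.533, -0.441]
force: [-1.2, 0.5, 5.8]
opening: 27.3
```

```bash
python3 go.py 478,65,150 519.2,-319.2,150,10.9
```

```text
t 44.92 tcp [479.2  61.6  18.5] psi 10.84 F [-1.2  0.5  5.8] open 27.3 q6 -0.17
(478, 65, 150) -> [-0.1314, 0.005, -0.0024] 0
(519.2, -319.2, 150, 10.9) -> [-0.1296, -0.0268, 0.3826] -0.1
```

Gripped at 27.3 mm, but about 3 mm off-centre along the pads, so I'll allow for that when placing. Lift and carry.

arm_command(
  rows=[-0.005, 0, 0, 0, -0.02, 0, 0.002, 0, -0.045, 0, 0.01, 0, -0.075, -0.003, 0.035, 0, -0.1, -0.006, 0.07, 0, -0.12, -0.008, 0.11, 0, -0.129, -0.011, 0.15, 0, -0.13, -0.014, 0.19, 0, -0.13, -0.016, 0.23, 0, -0.13, -0.019, 0.265, 0],
)

```text
time_s: 45.75
tool_pos: [504.9, -205.0, 150.6]
tcp_rot: [0.557, 0.46, 0.532, -0.441]
force: [0.2, 0.0, 0.2]
opening: 27.4
```

```bash
python3 go.py 519.7,-322,130,10.9
```

```text
t 45.75 tcp [ 504.9 -205.   150.6] psi 10.81 F [0.2 0.  0.2] open 27.4 q6 -0.69
(519.7, -322, 130, 10.9) -> [0.0213, -0.0083, 0.1175] -0.1
```

arm_command(
  rows=[0.001, -0.001, 0.015, 0, 0.003, -0.002, 0.032, 0, 0.006, -0.003, 0.05, 0, 0.009, -0.005, 0.068, 0, 0.012, -0.006, 0.084, 0, 0.015, -0.007, 0.098, 0, 0.018, -0.008, 0.109, 0, 0.02, -0.008, 0.115, 0, 0.0213, -0.0083, 0.1175, 0, 0.0213, -0.0083, 0.1175, 0],
)

```text
time_s: 46.58
tool_pos: [519.4, -321.9, 129.5]
tcp_rot: [0.557, 0.46, 0.533, -0.441]
force: [-0.9, 0.4, 0.1]
opening: 27.3
```

```bash
python3 go.py 519.7,-322,25,10.9; python3 tr.py w31; python3 look.py top t31 small_weight
```

```text
t 46.58 tcp [ 519.4 -321.9  129.5] psi 10.79 F [-0.9  0.4  0.1] open 27.3 q6 -0.85
(519.7, -322, 25, 10.9) -> [0.1044, -0.0042, -0.0008] -0.1
0
small_weight [([522.1, -317.7, 115.2], 0.62)]
```

View pics/w31.png

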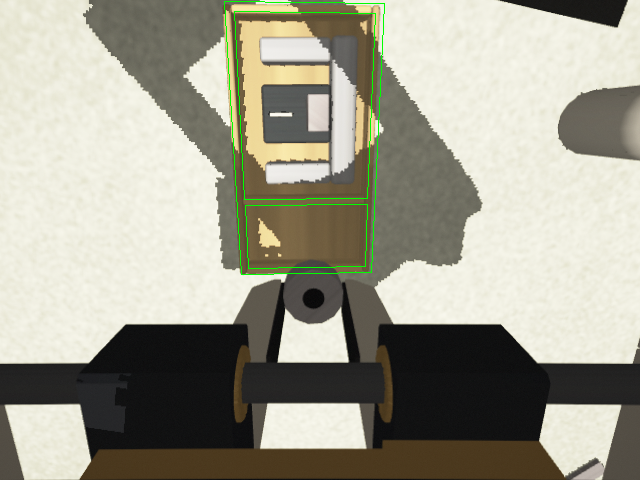

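The tray outline still matches and the mallet lies flat. Lower the weight.

arm_command(
  rows=[0.01, 0, 0, 0, 0.025, -0.001, 0, 0, 0.042, -0.002, 0, 0, 0.058, -0.0025, 0, 0, 0.072, -0.003, 0, 0, 0.084, -0.0035, -0.0005, 0, 0.093, -0.004, -0.0008, 0, 0.1, -0.0042, -0.0008, 0, 0.104, -0.0042, -0.0008, 0, 0.105, -0.0042, -0.0008, 0],
)

```text
time_s: 47.62
tool_pos: [520.1, -321.3, 24.6]
tcp_rot: [0.557, 0.46, 0.533, -0.441]
force: [-0.2, -0.5, -0.8]
opening: 27.4
```

```bash
python3 go.py 519.7,-322,23.8; python3 look.py wrist w32; python3 look.py scene s32
```

```text
t 47.62 tcp [ 520.1 -321.3   24.6] psi 10.86 F [-0.2 -0.5 -0.8] open 27.4 q6 -0.85
(519.7, -322, 23.8) -> [0.0007, -0.0005, 0.0006] 0
```

View pics/w32.png

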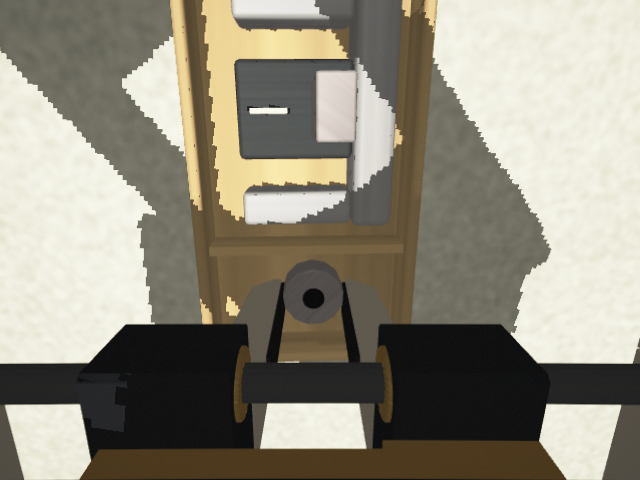

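Weight in the smaller bay with clearance on all sides. Set it down, release and lift.

arm_command(
  rows=[0.0005, 0, 0, 0, 0.001, 0, 0, 0, 0.001, 0, 0, 0, 0.001, 0, 0, 0, 0.001, 0, 0, 0, 0.001, 0, 0, 0, 0.001, 0, 0, 0, 0.001, 0, 0, 0, 0.001, 0, 0, 0, 0.001, 0, 0, 0],
)

```text
time_s: 48.55
tool_pos: [520.5, -321.6, 24.5]
tcp_rot: [0.557, 0.46, 0.532, -0.441]
force: [0.4, 0.4, -0.1]
opening: 27.3
```

arm_command(
  rows=[0, 0, 0, 0, 0, 0, 0, 0, 0, 0, 0, 0, 0, 0, 0, 0, 0, 0, 0, 0, -0.008, 0, 0, 0, -0.025, 0, 0, 0, -0.05, 0.001, 0, 0, -0.08, 0.003, 0, 0, -0.11, 0.004, 0, 0],
  jaw=0.4,
)

```text
time_s: 49.38
tool_pos: [519.1, -320.4, 135.8]
tcp_rot: [0.557, 0.46, 0.533, -0.441]
force: [0.9, 0.4, -0.2]
opening: 37.1
```

arm_command(
  rows=[-0.03, 0, 0, 0, -0.06, 0, 0, 0, -0.08, 0, -0.005, 0, -0.09, 0, -0.02, 0, -0.1, -0.01, -0.03, 0, -0.1, -0.03, -0.03, 0, -0.1, -0.05, -0.03, 0, -0.1, -0.065, -0.03, 0, -0.1, -0.075, -0.03, 0, -0.1, -0.08, -0.03, 0],
)

```text
time_s: 50.22
tool_pos: [429.7, -306.2, 232.6]
tcp_rot: [0.557, 0.46, 0.532, -0.441]
force: [0.7, -1.0, 0.0]
opening: 37.3
```

```bash
python3 look.py top t33 kitbox_lid_handle mallet_head small_weight glue_bottle tape_roll; python3 look.py scene s33 kitbox_lid_handle small_weight; python3 look.py wrist w33; python3 go.py
python3 - <<'E'
import cv2,numpy as np
t=cv2.imread('pics/t33.png'); s=cv2.imread('pics/s33.png')
o=np.zeros((600,800,3),np.uint8); o[:300,:400]=cv2.resize(t[250:370,400:560],(400,300)); o[:300,400:]=cv2.resize(s[240:345,130:270],(400,300)); o[300:,:400]=cv2.resize(t[250:370,90:250],(400,300)); o[300:,400:]=cv2.resize(s[140:245,310:450],(400,300)); cv2.imwrite('pics/z33.png',o)
E
```

```text
kitbox_lid_handle [([436.2, 267.8, 104.4], 0.62)]
mallet_head [([508.5, -240.2, 3.9], 0.74)]
small_weight [([520.0, -318.5, 8.2], 0.48)]
glue_bottle [([704.4, -207.3, -3.6], 0.74)]
tape_roll [([690.1, 264.7, 2.9], 0.86)]
kitbox_lid_handle [([438.4, 271.3, 102.5], 0.67)]
small_weight [([433.7, 271.3, 103.2], 0.69), ([520.8, -317.0, 5.2], 0.65)]
t 50.72 tcp [ 430.9 -305.7  231.9] psi 10.88 F [ 0.1 -0.4 -0.9] open 37.2 q6 -0.93
```

View pics/z33.png

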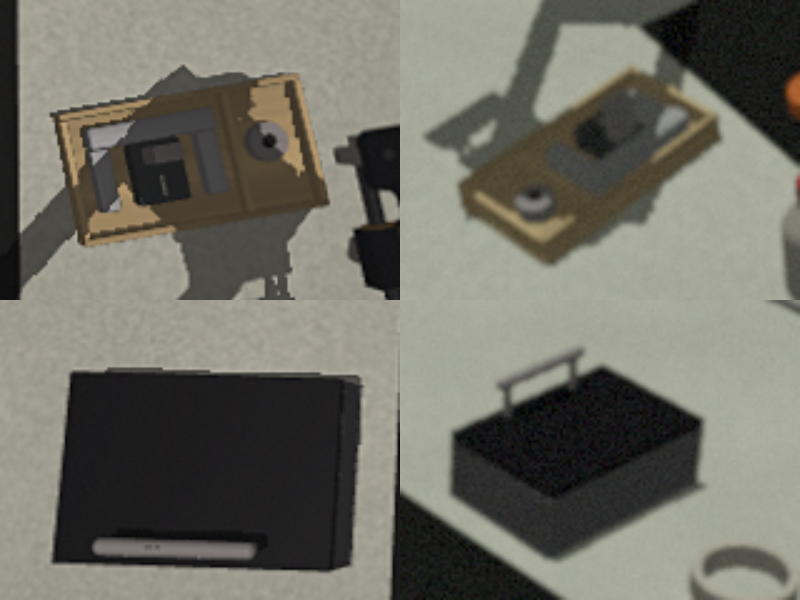

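View pics/t33.png

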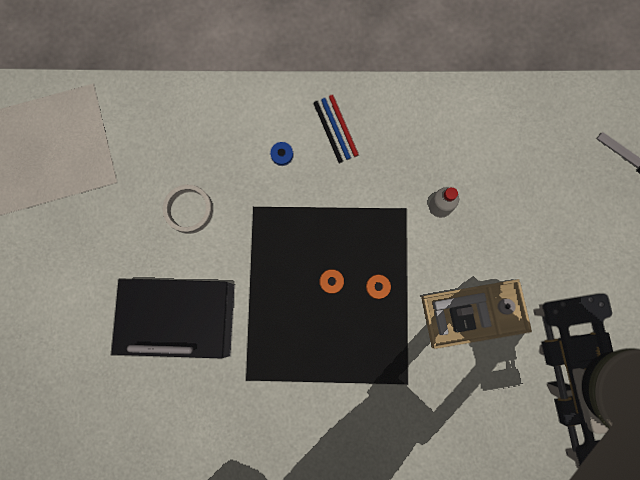

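The tray order looks right and the lid looks shut. I'll check the lid angle with a quick fit, then hand in.

Run:
```python
from fit import *
T=viewer.capture("top"); Sc=viewer.capture("scene")
for c in(T,Sc):
    m=spotter.cut_out(c,"kitbox")[0]["mask"]
    print(fit([(c,m)],lambda e:[box(-65,65,-95,95,0,60)]+lid(abs(e)),(489,268.7,-.015)))
```

```text
(array([ 4.88444740e+02,  2.67297826e+02, -8.52486014e-03]), np.float64(0.00268928713550318), np.float64(0.01769614827408672))
(array([ 4.92217755e+02,  2.67296765e+02, -2.61616944e-03]), np.float64(0.0014880661421569647), np.float64(0.04859759736384628))
```

The fitted lid angle is 0.00 rad in both views, so it's shut. Handing in.

```bash
python3 -c "
from workcell import r
print(r.hand_in())"
```

```text
the job is handed in; nothing more can be done
None
```

I made up both putter orders and handed the job in at about 51 s of the 139 s allowed.

- **Kit box:** I swung the lid upright and laid the blade head in the larger bay. I then leaned the lid back to its stop at about 1.9 rad, because the gripper body needed that room to lay the large weight in the smaller bay. The top view showed both parts lying flat before I pushed the lid shut.
- **Tray:** The mallet head lies flat in the larger bay and the small weight in the smaller bay. The last top and scene pictures confirm both.
- **Last checks:** The fitted lid angle is about 0.002 rad in both views, with the handle 102–104 mm above the table (103.5 mm expected). The bottle, tape roll and look-alike discs show no change in the pictures. The gripper was clear of everything.

**Things that disagreed or ran close:**
- Pressing the lid shut peaked at a measured 39 N at the fingertips; I backed off at once.
- Camera fits differed by 2–4 mm between views.
- The tool picked up a tilt of about 2° during the run.
- I gripped the small weight about 3 mm off-centre and allowed for that when placing it.
- The networks gave one false "small weight" on the lid handle in the last scene view.

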